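Put the herb counter back in order after cleaning

TASK

The herb counter has been cleaned and its ware is lying mixed up: put the scoops in the steel tray, the tea tins in the wooden crate and the bag clips in the white tub, each wholly inside, and close each glass jar with the wooden lid that fits it, pushed home so that it sits flat on the rim. A lid may be missing today; leave its jar open. Keep the jars standing and leave everything else on the counter where it is.

Things in the scene. Friction and masses are not known exactly. Their poses are not given: they have to be found in the camera images.
- scoop_1: Flat-bottomed stainless scoop: open bowl 66 long (x), 40 wide (y), 24 high (vertical side walls 3 thick), with a round handle 13 thick and 60 long, axis 15 above the underside, going out of the bowl's closed back towards -x (125 long in all). Origin: centre of the bowl's underside; z up out of the bowl. 90 g, balance point about 10 behind the origin. Starts bowl up on the counter. None at the start means it is not there today
- scoop_1_end (a point): Free end of the handle of scoop_1, on the handle's axis, 90 mm behind the scoop's origin
- scoop_2: Flat-bottomed stainless scoop: open bowl 66 long (x), 40 wide (y), 24 high (vertical side walls 3 thick), with a round handle 13 thick and 60 long, axis 15 above the underside, going out of the bowl's closed back towards -x (125 long in all). Origin: centre of the bowl's underside; z up out of the bowl. 90 g, balance point about 10 behind the origin. Starts bowl up on the counter. None at the start means it is not there today
- scoop_2_end (a point): Free end of the handle of scoop_2, on the handle's axis, 90 mm behind the scoop's origin
- tin_1: Small plain metal tea tin, 44 x 44 square, 52 high, with a round press-in lid 33 wide standing 4 above the top. Origin: centre of its underside, z up its height, x and y square to its sides. 70 g. Starts standing. None at the start means it is not there today
- tin_2: Small plain metal tea tin, 44 x 44 square, 52 high, with a round press-in lid 33 wide standing 4 above the top. Origin: centre of its underside, z up its height, x and y square to its sides. 70 g. Starts standing. None at the start means it is not there today
- tin_3: Small plain metal tea tin, 44 x 44 square, 52 high, with a round press-in lid 33 wide standing 4 above the top. Origin: centre of its underside, z up its height, x and y square to its sides. 70 g. Starts standing. None at the start means it is not there today
- clip_1: Wooden bag clip like a straight clothes peg, 90 long (x), 16 wide (y), 18 high (z), with a steel wire spring. Origin: centre of its underside. 30 g. Lies on the counter. None at the start means it is not there today
- clip_2: Wooden bag clip like a straight clothes peg, 90 long (x), 16 wide (y), 18 high (z), with a steel wire spring. Origin: centre of its underside. 30 g. Lies on the counter. None at the start means it is not there today
- tray: Shallow open steel tray for the scoops, 145 (x) by 170 (y), 40 high, walls and floor 4 thick. Stays put. Origin: centre of its underside, z up
- crate: Slatted light-wood crate for the tea tins, 145 (x) by 184 (y), 60 high, walls and floor 8 thick. Stays put. Origin: centre of its underside, z up
- tub: White plastic tub for the bag clips, 130 (x) by 160 (y), 50 high, walls and floor 5 thick. Stays put. Origin: centre of its underside, z up
- jar_large: The large empty ribbed glass jar, open at the top, 92 across its belly, 100 high, rim 82 outside and 74 inside. Loose, about 574 g. Origin: centre of its underside, z up
- lid_large: Wooden lid of jar_large: a plug 64 across and 12 deep below, a flange 84 across and 9 thick that rests on the jar's rim, and on top a round knob 24 across and 26 high (whole lid 47 high). Origin: centre of the plug's underside, z up through the knob; seated, the origin is 12 below the rim. Starts knob up on the counter. None at the start means this lid is not there today
- jar_medium: The medium empty ribbed glass jar, open at the top, 78 across its belly, 90 high, rim 68 outside and 60 inside. Loose, about 462 g. Origin: centre of its underside, z up
- lid_medium: Wooden lid of jar_medium: a plug 50 across and 12 deep below, a flange 70 across and 9 thick that rests on the jar's rim, and on top a round knob 24 across and 26 high (whole lid 47 high). Origin: centre of the plug's underside, z up through the knob; seated, the origin is 12 below the rim. Starts knob up on the counter. None at the start means this lid is not there today
- jar_small: The small empty ribbed glass jar, open at the top, 64 across its belly, 80 high, rim 54 outside and 46 inside. Loose, about 350 g. Origin: centre of its underside, z up
- lid_small: Wooden lid of jar_small: a plug 36 across and 12 deep below, a flange 56 across and 9 thick that rests on the jar's rim, and on top a round knob 24 across and 26 high (whole lid 47 high). Origin: centre of the plug's underside, z up through the knob; seated, the origin is 12 below the rim. Starts knob up on the counter. None at the start means this lid is not there today
- twine: Bystander: small spool of twine, 32 across, 36 high. Origin: centre of its underside
- cork: Bystander: bottle cork standing on end, 20 across, 26 high. Origin: centre of its underside
- mug: Bystander: white mug, 76 across, 85 high. Origin: centre of its underside
- oil: Bystander: amber glass bottle, 44 across, 100 high. Origin: centre of its underside
Things that resemble listed ones, but are neither listed nor needed, are in the scene too. What is shaped like the jar_small but purple is not meant.

How it is judged:
By the outcome, as a careful person would: the job done as asked, in the order asked, and still so for the second after the job is handed in, with the robot touching nothing.
Of scoop_1, scoop_2, tin_1, tin_2, tin_3, clip_1, clip_2 only 5 to 7 are there at a start; the rules pass over those that are not, and their reading is None.
Of lid_large, lid_medium, lid_small only 2 to 3 are there at a start; the rules pass over those that are not, and their reading is None.
At some moment in a run one of scoop_1, scoop_2, tin_1, tin_2, tin_3, clip_1, clip_2 may be knocked a few centimetres aside while the robot is not near it.
Once in a run the grip may slacken for a moment while it holds something.
It also fails if it takes over 210 s, if anything falls off the work surface, if the arm or the gripper's body presses on something with over 40 N, if the wrist force passes 120 N, or if a joint passes its speed limit or range.

ROBOT

A 6-joint arm with a two-finger parallel gripper is mounted at the origin on the work surface. World frame = base frame: x ahead of the robot, y to its left, z up, the work surface at z = 0. Lengths are in m, angles in rad, forces in N, time in s.
With the tool pointing down it reaches from about 0.3 to 1 m from the base axis. Payload 5.1 kg.
Tool frame: the origin (TCP) lies midway between the tips of the shut fingers; the grasp point (between the pads) lies 19 mm behind it; z points along the fingers, y is the direction in which the jaws open and shut (so a half turn about z gives the same grasp; the last joint's range is limited). The gripper opens to 95 mm and grips with 3 to 60 N. Pads are 20 mm wide; open, the fingers measure 119 mm over their backs; the gripper's body (75 mm by 180 mm) begins 59 mm behind the grasp point.
Start: joints at [-1.286, 0.124, 1.65, -0, 1.367, -0.083], TCP at [0.234, -0.607, 0.183] pointing down, gripper open.
Joint ranges: [-2.61, 2.61], [-1.02, 2.33], [0.03, 2.71], [-1.35, 4.49], [0.32, 2.68], [-2.91, 2.91]. Speed limits (rad/s): [2.57, 2.57, 3.14, 3.14, 3.14, 3.14].

INTERFACE

Orientations are given as a unit quaternion [x, y, z, w].
In Python, from station import bot, eyes, workorder, models gives the robot as it stands.
- The arm moves only by the tool play_rows, never from a script. Its argument "moves" is a list of rows, each an object of numbers: "x", "y", "z": the shift along the tool's x, y, z in mm; "turn": the turn about the tool's z in degrees. In form: [{"x": .., "y": .., "z": .., "turn": ..}, ...]. A call has 1 to 5 rows; each row is the pose to reach, as a shift and turn from the pose commanded when the call began, along the tool's axes at that moment; what a row does not reach only later rows make up. A row lasts 1/12 s, in which the tool goes at most 41.7 mm and 7.16 degrees, less where a joint would pass 70% of its speed; a pose out of reach is approached as far as the arm can. A call with a gripper value outside its range is refused whole. "fingers" is the opening, from 0 (shut) to 1 (fully open), set as the call begins (left out, the last holds). The fingers move at their own pace and stop on an object; the grip force is fixed at half the most. Time passes only in rows, so rows that repeat a pose let the fingers close. It gives the time, the measured TCP pose, the force and the opening at its end, in the units of the state.
- bot.get_state(): the state, without advancing time (a new reading comes with each control period).
- eyes.snapshot(name): name is "scene" or "top"; returns (picture, depth): 480x640x3 uint8, blue, green, red; 480x640 float32, m along the optical axis (not along the pixel's ray), 0 where there is no reading.
- eyes.calibration(name): a dict with "fx", "fy", "cx", "cy" (pixels), "T" (4x4, takes a point from camera to world coordinates). Camera axes: x right, y down, z forward; pixel columns grow to the right and rows downward; lengths in m; the calibration is good to about 2 mm. A picture is of the moment at which its call begins. calibration takes no time and is no camera call.
- workorder.hand_in(): hands the job in, once; it reports no verdict.
Trained networks look in the newest picture that a camera, given by its name, has taken for a name from the list of things; names that differ only in an ending like _2 or _b are one class to them, and where a whole thing is asked for, a point or a joint stands for the part that bears it (a point fixed in the world has none). Each returns a list of dicts, best first, with "p" (0 to 1); they miss things now and then, are a little off and sometimes report something else, mostly with a low value. They report only what shows in the picture. A call takes as long as a camera call. They do not tell look-alikes from the thing itself.
- models.find_in(camera, query): "rect" ([left, top, right, bottom] in pixels, round what is visible of it).
- models.tip_of(camera, query): "position" ([row, column] in pixels: a listed point, or the origin of a listed thing).
The state is a dict: "clock": time; "qpos": joint angles; "dq": joint speeds; "tau": joint torques, N m; "tool_pos": TCP position; "eef_rot": TCP orientation; "force": force on the tool from outside, world axes, zero at the start; "ft_torque": the same for the moment, N m; "gripper_width": opening from 0.0 (shut) to 1.0 (fully open).
Only numpy, scipy, OpenCV 4.12 (cv2) and the standard library are available. Lean on these libraries where they do the work, as an engineer would, in place of code of your own. Each camera call takes 0.05 s, during which the arm holds its last target. There are 200 camera calls.

## Working session

There is one attempt and no reset: what is moved stays moved. The work goes in short steps, Python scripts to look and compute and a tool call to move; the robot and the scene stay as the last step left them, time stands still between calls to the robot, and variables do not carry over. Pictures are saved under pics/ and viewed, on a budget of 14 in all, crops included, one or two more only if the job needs it, and the job is handed in when it is done.

Besides the shell and the picture viewer there is one more tool, called after ">>>" as name([rows], argument=value, ...), one row to a line, values as JSON. play_rows: Moves the arm, as the interface text tells. Its arguments: {"type":"object","properties":{"moves":{"type":"array","items":{"type":"object","properties":{"x":{"type":"number"},"y":{"type":"number"},"z":{"type":"number"},"turn":{"type":"number"}}}},"fingers":{"type":"number"}},"required":["moves"]}

```bash
mkdir -p pics; ls
python3 - <<'E'
from station import bot, eyes, workorder, models
import cv2, numpy as np
for n in ("scene","top"):
    p,d=eyes.snapshot(n); cv2.imwrite(f"pics/{n}0.png",p); np.save(f"pics/{n}0.npy",d)
    c=eyes.calibration(n); print(n,c["fx"],c["fy"],c["cx"],c["cy"]); print(np.round(c["T"],3))
s=bot.get_state();print(s["clock"],s["tool_pos"],s["eef_rot"],s["gripper_width"])
E
```

```text
pics
scene 497.4414862802427 497.4414862802427 327.99610718424793 248.21541833356028
[[ 0.869  0.305 -0.391  1.03 ]
 [ 0.496 -0.536  0.683 -0.74 ]
 [-0.002 -0.787 -0.617  0.712]
 [ 0.     0.     0.     1.   ]]
top 472.7208413582484 472.7208413582484 317.8756086062619 243.45002718292682
[[ 0.052 -0.974  0.22   0.37 ]
 [-0.999 -0.05   0.016  0.003]
 [-0.004 -0.221 -0.975  1.245]
 [ 0.     0.     0.     1.   ]]
0.1 [ 0.23349197 -0.60593999  0.18191216] [ 9.83140151e-01  1.82851270e-01 -9.04445926e-05 -9.21253365e-04] 0.9941371648074511
```

View pics/top0.png

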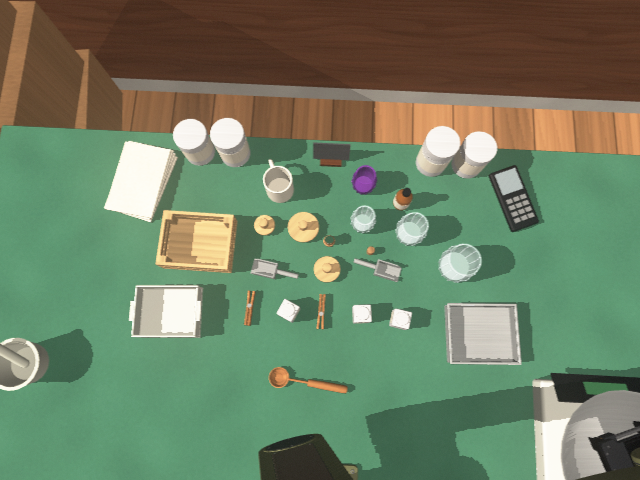

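View pics/scene0.png

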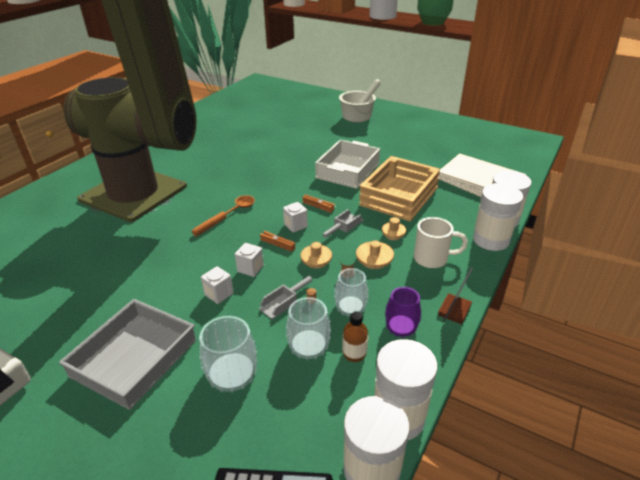

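Top view: tray (483,333), crate (197,242), tub (167,311). Jars are large (460,263), medium (412,229) and small (363,219), with the purple decoy at (364,180). Lids are at (304,227), (327,269) and (264,225); scoops (265,269) and (388,269); tins (288,310), (362,313) and (401,318); clips (250,307) and (321,311). The wooden ladle at (310,380) is a look-alike to leave alone. All twelve items seem to be there.

```bash
cat > h.py <<'E'
from station import bot, eyes, workorder, models
import cv2, numpy as np
def world(n,d):
    c=eyes.calibration(n); v,u=np.mgrid[0:480,0:640]
    P=np.stack([(u-c["cx"])/c["fx"]*d,(v-c["cy"])/c["fy"]*d,d],-1)
    return P@c["T"][:3,:3].T+c["T"][:3,3]
def rect(Q):
    (cx,cy),(w,h),a=cv2.minAreaRect((Q*1000).astype(np.float32))
    if w<h: w,h,a=h,w,a+90
    a=(a+90)%180-90
    return round(cx),round(cy),round(w),round(h),round(a,1)
def segs(n,d,zmin=.010):
    P=world(n,d); m=((P[...,2]>zmin)&(d>0)&(P[...,0]>.2)&(P[...,2]<.2)).astype(np.uint8)
    k,L,st,ce=cv2.connectedComponentsWithStats(m)
    for i in range(1,k):
        if 25<st[i,4]<9000:
            Q=P[L==i]
            yield i,ce[i].round().astype(int),st[i,4],Q
def pose():
    s=bot.get_state(); x,y,z,w=s["eef_rot"]
    yaw=np.degrees(np.arctan2(2*(x*y+z*w),1-2*(y*y+z*z)))
    return s,np.array(s["tool_pos"])*1000,yaw
def plan(*wps, start=None):
    "waypoints (x,y,z mm,yaw deg): prints per-leg tool-axis shift"
    s,p,yaw=pose()
    if start is not None: p,yaw=np.array(start[:3],float),start[3]
    else: print("now",round(s["clock"],2),p.round(1),round(yaw,1),"g",round(s["gripper_width"],3),"F",np.round(s["force"],1))
    for x,y,z,t in wps:
        d=np.array([x,y,z])-p; a=np.radians(yaw)
        tx=d[0]*np.cos(a)+d[1]*np.sin(a); ty=d[0]*np.sin(a)-d[1]*np.cos(a)
        turn=-((t-yaw+180)%360-180)
        print(f"x {tx:.0f} y {ty:.0f} z {-d[2]:.0f} turn {turn:.1f} rows {max(np.linalg.norm(d)/41.7,abs(turn)/7.16):.1f}")
        p,yaw=np.array([x,y,z],float),t
E
python3 - <<'E'
from h import *
d=np.load("pics/top0.npy")
for i,c,n,Q in segs("top",d):
    print(c,n,"top",round(np.percentile(Q[:,2],95)*1000),"rect",rect(Q[:,:2]),"mean",(Q.mean(0)*1000).round())
for q in ("scoop_1","scoop_1_end","tin_1","clip_1","tray","crate","tub","lid_large","lid_medium","lid_small","jar_large","jar_medium","jar_small"):
    r=models.tip_of("top",q); print(q,[(round(a["p"],2),np.round(a["position"]).astype(int).tolist()) for a in r][:4])
E
```

```text
[212 141] 2713 top 131 rect (900, 320, 186, 88, 89.6) mean [888. 313. 100.]
[455 152] 2904 top 140 rect (899, -329, 187, 87, 89.8) mean [ 887. -319.  105.]
[139 179] 3585 top 33 rect (802, 523, 208, 140, -10.7) mean [799. 520.  28.]
[330 152] 651 top 78 rect (893, 1, 98, 39, 85.6) mean [898.   2.  44.]
[277 182] 656 top 85 rect (804, 147, 99, 75, 53.7) mean [801. 139.  55.]
[364 179] 474 top 80 rect (821, -91, 63, 62, -58.4) mean [821. -91.  52.]
[513 198] 1873 top 39 rect (799, -497, 170, 82, 23.0) mean [ 797. -495.   29.]
[402 198] 314 top 100 rect (773, -195, 44, 38, 73.7) mean [ 768. -192.   64.]
[363 219] 422 top 80 rect (712, -92, 66, 62, -82.5) mean [711. -91.  53.]
[194 240] 1851 top 62 rect (634, 342, 186, 148, 88.9) mean [635. 345.  46.]
[303 227] 745 top 45 rect (691, 67, 82, 82, 57.6) mean [690.  66.  22.]
[412 228] 641 top 90 rect (690, -218, 77, 76, 16.7) mean [ 690. -218.   58.]
[264 225] 332 top 47 rect (691, 170, 54, 53, -43.2) mean [690. 170.  25.]
[459 263] 933 top 99 rect (606, -337, 90, 90, 78.6) mean [ 606. -339.   63.]
[370 250] 51 top 28 rect (636, -116, 19, 1
[... 1120 characters left out ...]
 47, 4, -67.4) mean [ 217. -703.   97.]
scoop_1 [(0.87, [271, 386]), (0.8, [270, 262]), (0.24, [267, 451])]
scoop_1_end [(0.73, [278, 298])]
tin_1 [(0.81, [312, 360]), (0.8, [324, 400]), (0.73, [313, 290])]
clip_1 [(0.75, [190, 280]), (0.57, [306, 248]), (0.53, [311, 319]), (0.28, [204, 401])]
tray [(0.97, [334, 480]), (0.43, [312, 320])]
crate [(0.41, [230, 411])]
tub [(0.97, [311, 169])]
lid_large [(0.71, [231, 303]), (0.67, [251, 368]), (0.56, [239, 329])]
lid_medium [(0.67, [273, 327])]
lid_small [(0.73, [229, 265]), (0.63, [320, 399])]
jar_large [(0.72, [305, 248]), (0.71, [268, 452])]
jar_medium [(0.59, [234, 407]), (0.37, [221, 362])]
jar_small [(0.74, [219, 361]), (0.65, [185, 362])]
```

Run:
```python
from h import *
p=cv2.imread("pics/top0.png"); 
a=cv2.resize(p[165:395,225:525],(800,600),interpolation=cv2.INTER_CUBIC); cv2.imwrite("pics/crop1.png",a)
d=np.load("pics/top0.npy"); P=world("top",d)
for n,c,zl in (("tray",(434,-403),36),("tub",(448,399),46),("crate",(634,342),56)):
    m=(abs(P[...,0]*1000-c[0])<95)&(abs(P[...,1]*1000-c[1])<110)
    R=P[m&(P[...,2]*1000>zl)&(d>0)]; print(n,rect(R[:,:2]))
    f=m&(P[...,2]*1000<zl-20)&(abs(P[...,0]*1000-c[0])<40)&(abs(P[...,1]*1000-c[1])<50); print(" floor",np.percentile(P[f][:,2]*1000,[5,50,95]))
plan((434,-403,160,90),(574,155,160,79),(574,155,3,79))
```

```text
tray (434, -403, 177, 151, -87.9)
 floor [-1.49598579  2.31562154  6.35317468]
tub (449, 399, 178, 128, -87.1)
 floor [-0.18847032  3.80846505  7.67421211]
crate (634, 341, 185, 146, 89.0)
 floor [ 2.62542302  7.09301701 10.96877698]
now 0.75 [ 233.7 -606.5  183.1] 21.1 g 1.002 F [0.5 0.2 0.1]
x 260 y -118 z 23 turn -68.9 rows 9.6
x 558 y 140 z -0 turn 11.0 rows 13.8
x 0 y 0 z 157 turn 0.0 rows 3.8
```

View pics/crop1.png

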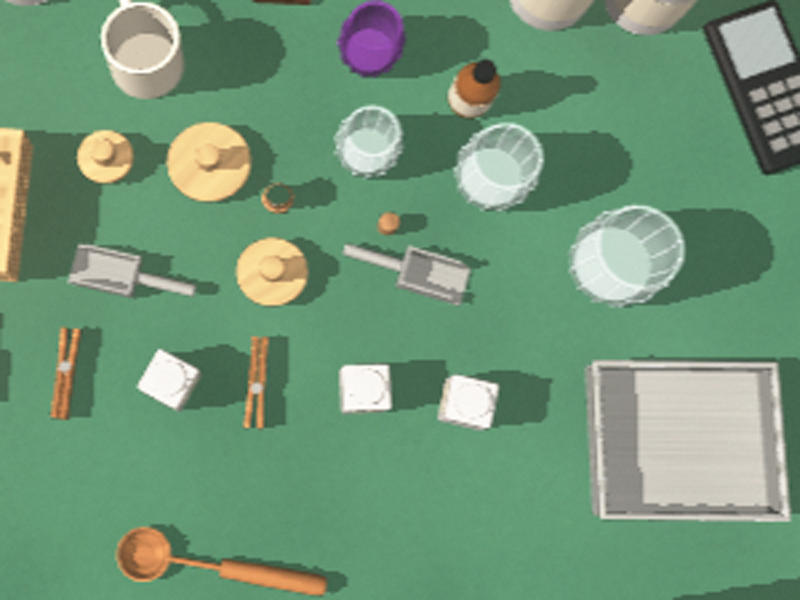

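Steel scoops are at crop (105,270) and (435,272): flat steel bowls, so these are meant; the wooden ladle at (200,565) is not. The small jar is the clear one at (370,140), not the purple one at (372,38). Lid diameters of 82, 68 and 54 mm match large, medium and small.

```bash
cat >> h.py <<'E'
def calls(*wps, start=None, v=38.):
    "waypoints -> per-call final shift (tool axes at call start), n rows (repeat = evenly spaced)"
    s,p,yaw=pose()
    if start is not None: p,yaw=np.array(start[:3],float),start[3]
    print("now",round(s["clock"],2),p.round(1),round(yaw,1),"g",round(s["gripper_width"],3),"F",np.round(s["force"],1),"q1,q6",np.degrees(s["qpos"][[0,5]] if hasattr(s["qpos"],'shape') else [s["qpos"][0],s["qpos"][5]]).round())
    for x,y,z,t in wps:
        print("->",x,y,z,t)
        dy=(t-yaw+180)%360-180; d=np.array([x,y,z])-p
        n=int(np.ceil(max(np.linalg.norm(d)/v,abs(dy)/6.8,1))); k=int(np.ceil(n/5))
        for i in range(k):
            r=min(5,n-5*i) if k>1 else n
            f=r/n; a=np.radians(yaw); dd=d*f
            print(f"   x {dd[0]*np.cos(a)+dd[1]*np.sin(a):.0f} y {dd[0]*np.sin(a)-dd[1]*np.cos(a):.0f} z {-dd[2]:.0f} turn {-dy*f:.1f}  rows {r}")
            yaw+=dy*f
        p=np.array([x,y,z],float); yaw=t
E
python3 - <<'E'
from h import *
calls((589,-147,183,74.7),(589,-147,60,74.7))
E
```

```text
now 0.75 [ 233.7 -606.5  183.1] 21.1 g 1.002 F [0.5 0.2 0.1] q1,q6 [-74.  -5.]
-> 589 -147 183 74.7
   x 155 y -94 z 0 turn -16.8  rows 5
   x 176 y -45 z 0 turn -16.8  rows 5
   x 181 y 7 z 0 turn -16.8  rows 5
   x 34 y 12 z 0 turn -3.4  rows 1
-> 589 -147 60 74.7
   x 0 y 0 z 123 turn -0.0  rows 4
```

>>> play_rows([
  {"x": 40, "y": -24, "turn": -4},
  {"x": 80, "y": -48, "turn": -8},
  {"x": 120, "y": -72, "turn": -12},
  {"x": 155, "y": -94, "turn": -17},
  {"x": 155, "y": -94, "turn": -17},
], fingers=0.62)

```text
$.moves[0]: bad value
```

>>> play_rows([
  {"x": 176, "y": -45, "turn": -17},
  {"x": 176, "y": -45, "turn": -17},
  {"x": 176, "y": -45, "turn": -17},
  {"x": 176, "y": -45, "turn": -17},
  {"x": 176, "y": -45, "turn": -17},
])

```text
$.moves[0]: bad value
```

>>> play_rows([
  {"x": 181, "y": 7, "turn": -17},
  {"x": 181, "y": 7, "turn": -17},
  {"x": 181, "y": 7, "turn": -17},
  {"x": 181, "y": 7, "turn": -17},
  {"x": 181, "y": 7, "turn": -17},
])

```text
$.moves[0]: bad value
```

Run:
```python
from h import *
calls((589,-147,60,74.7),(589,-147,15,74.7))
```

```text
now 0.75 [ 233.7 -606.5  183.1] 21.1 g 1.002 F [0.5 0.2 0.1] q1,q6 [-74.  -5.]
-> 589 -147 60 74.7
   x 155 y -94 z 38 turn -16.8  rows 5
   x 176 y -45 z 38 turn -16.8  rows 5
   x 181 y 7 z 38 turn -16.8  rows 5
   x 34 y 12 z 8 turn -3.4  rows 1
-> 589 -147 15 74.7
   x 0 y 0 z 45 turn -0.0  rows 2
```

All four keys are needed in every row.

>>> play_rows([
  {"x": 155, "y": -94, "z": 0, "turn": -17},
  {"x": 155, "y": -94, "z": 0, "turn": -17},
  {"x": 155, "y": -94, "z": 0, "turn": -17},
  {"x": 155, "y": -94, "z": 0, "turn": -17},
  {"x": 155, "y": -94, "z": 0, "turn": -17},
], fingers=0.62)

```text
clock: 1.17
tool_pos: [0.3469, -0.4595, 0.1832]
eef_rot: [0.945, 0.328, 0.001, -0.0]
force: [-0.4, -0.6, 0.1]
gripper_width: 0.708
```

>>> play_rows([
  {"x": 176, "y": -45, "z": 0, "turn": -17},
  {"x": 176, "y": -45, "z": 0, "turn": -17},
  {"x": 176, "y": -45, "z": 0, "turn": -17},
  {"x": 176, "y": -45, "z": 0, "turn": -17},
  {"x": 176, "y": -45, "z": 0, "turn": -17},
])

```text
clock: 1.58
tool_pos: [0.4576, -0.3158, 0.1833]
eef_rot: [0.886, 0.464, 0.001, -0.0]
force: [-0.3, 0.2, 0.1]
gripper_width: 0.619
```

>>> play_rows([
  {"x": 181, "y": 7, "z": 0, "turn": -17},
  {"x": 181, "y": 7, "z": 0, "turn": -17},
  {"x": 181, "y": 7, "z": 0, "turn": -17},
  {"x": 181, "y": 7, "z": 0, "turn": -17},
  {"x": 181, "y": 7, "z": 0, "turn": -17},
])

```text
clock: 2.0
tool_pos: [0.567, -0.1711, 0.1833]
eef_rot: [0.808, 0.59, 0.001, -0.0]
force: [0.4, -0.5, -0.3]
gripper_width: 0.621
```

Run:
```python
from h import *
calls((589,-147,60,74.7),(589,-147,15,74.7))
```

```text
now 2.0 [ 567.  -171.1  183.3] 72.3 g 0.621 F [ 0.4 -0.5 -0.3] q1,q6 [-22.  -4.]
-> 589 -147 60 74.7
   x 30 y 14 z 123 turn -2.4  rows 4
-> 589 -147 15 74.7
   x 0 y 0 z 45 turn -0.0  rows 2
```

>>> play_rows([
  {"x": 30, "y": 14, "z": 0, "turn": -2.4},
  {"x": 30, "y": 14, "z": 30, "turn": -2.4},
  {"x": 30, "y": 14, "z": 65, "turn": -2.4},
  {"x": 30, "y": 14, "z": 100, "turn": -2.4},
  {"x": 30, "y": 14, "z": 123, "turn": -2.4},
])

```text
clock: 2.42
tool_pos: [0.5854, -0.1503, 0.0564]
eef_rot: [0.796, 0.605, -0.001, -0.001]
force: [0.4, 0.8, -0.6]
gripper_width: 0.621
```

Run:
```python
from h import *
calls((589,-147,15,74.7))
p,d=eyes.snapshot("scene"); cv2.imwrite("pics/s1.png",cv2.resize(p[220:370,200:400],(800,600),interpolation=cv2.INTER_CUBIC))
```

```text
now 2.42 [ 585.4 -150.3   56.4] 74.5 g 0.621 F [ 0.4  0.8 -0.6] q1,q6 [-19.  -4.]
-> 589 -147 15 74.7
   x 4 y 3 z 41 turn -0.2  rows 2
```

View pics/s1.png

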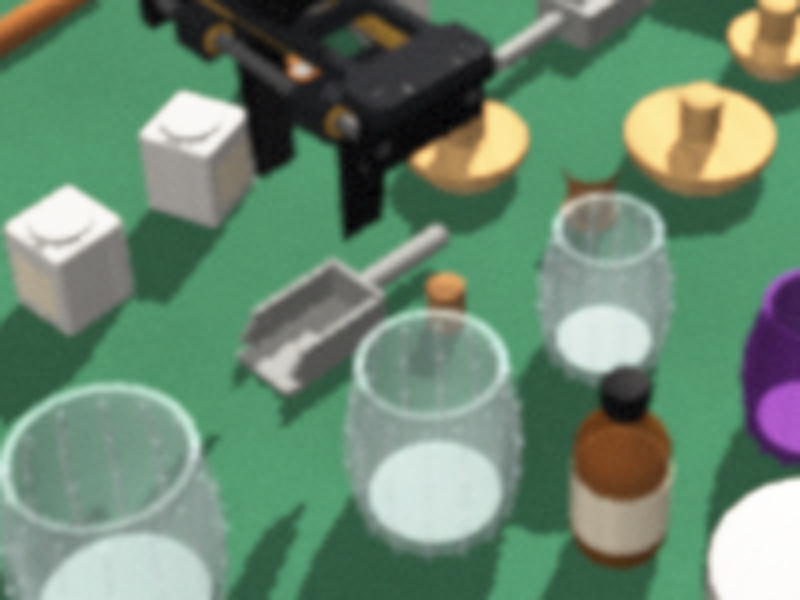

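Gripper is straddling the bowl's back half, jaws across its width (bowl at crop (310,330)), cork and jar clear.

>>> play_rows([
  {"x": 4, "y": 3, "z": 0, "turn": 0},
  {"x": 4, "y": 3, "z": 0, "turn": 0},
])

```text
clock: 2.63
tool_pos: [0.5923, -0.1478, 0.0612]
eef_rot: [0.796, 0.605, 0.0, 0.001]
force: [0.4, 0.0, 1.7]
gripper_width: 0.623
```

Run:
```python
from h import *
calls((589,-147,14,74.7))
```

```text
now 2.63 [ 592.3 -147.8   61.2] 74.5 g 0.623 F [0.4 0.  1.7] q1,q6 [-19.  -4.]
-> 589 -147 14 74.7
   x -0 y -3 z 47 turn -0.2  rows 2
```

>>> play_rows([
  {"x": 0, "y": -3, "z": 25, "turn": 0},
  {"x": 0, "y": -3, "z": 45, "turn": 0},
  {"x": 0, "y": -3, "z": 46, "turn": 0},
])

```text
clock: 2.88
tool_pos: [0.5876, -0.1466, 0.0133]
eef_rot: [0.796, 0.605, -0.001, -0.001]
force: [-0.6, 0.1, -1.7]
gripper_width: 0.615
```

>>> play_rows([
  {"x": 0, "y": 0, "z": 0, "turn": 0},
  {"x": 0, "y": 0, "z": 0, "turn": 0},
  {"x": 0, "y": 0, "z": 0, "turn": 0},
  {"x": 0, "y": 0, "z": 0, "turn": 0},
  {"x": 0, "y": 0, "z": 0, "turn": 0},
], fingers=0.2)

```text
clock: 3.3
tool_pos: [0.5893, -0.147, 0.0156]
eef_rot: [0.796, 0.605, 0.001, 0.001]
force: [-0.4, 0.2, 0.3]
gripper_width: 0.328
```

>>> play_rows([
  {"x": 0, "y": 0, "z": -30, "turn": 0},
  {"x": 0, "y": 0, "z": -60, "turn": 0},
  {"x": 0, "y": 0, "z": -100, "turn": 0},
  {"x": 0, "y": 0, "z": -130, "turn": 0},
  {"x": 0, "y": 0, "z": -130, "turn": 0},
])

```text
clock: 3.72
tool_pos: [0.5932, -0.1482, 0.1538]
eef_rot: [0.796, 0.605, 0.004, 0.006]
force: [1.4, 0.1, 1.2]
gripper_width: 0.2
```

Run:
```python
from h import *
calls((464,-419,144,90),(464,-419,20,90))
```

```text
now 3.72 [ 593.2 -148.2  153.8] 74.5 g 0.2 F [1.4 0.1 1.2] q1,q6 [-19.  -4.]
-> 464 -419 144 90
   x -185 y -32 z 6 turn -9.7  rows 5
   x -106 y -38 z 4 turn -5.8  rows 3
-> 464 -419 20 90
   x 0 y 0 z 124 turn 0.0  rows 4
```

Run:
```python
from h import *
p,d=eyes.snapshot("top"); cv2.imwrite("pics/t2.png",cv2.resize(p[190:310,300:460],(800,600),interpolation=cv2.INTER_CUBIC))
for i,c,n,Q in segs("top",d):
    if n<800 and .5<Q[:,0].mean()<.75 and Q[:,1].mean()<.1: print(c,n,"top",round(np.percentile(Q[:,2],95)*1000),"rect",rect(Q[:,:2]))
```

```text
[363 219] 412 top 80 rect (712, -91, 66, 62, 68.5)
[303 227] 748 top 44 rect (691, 66, 83, 82, -31.7)
[326 269] 544 top 46 rect (580, -3, 68, 68, 14.4)
[358 261] 47 top 22 rect (605, -86, 26, 12, 73.0)
```

View pics/t2.png

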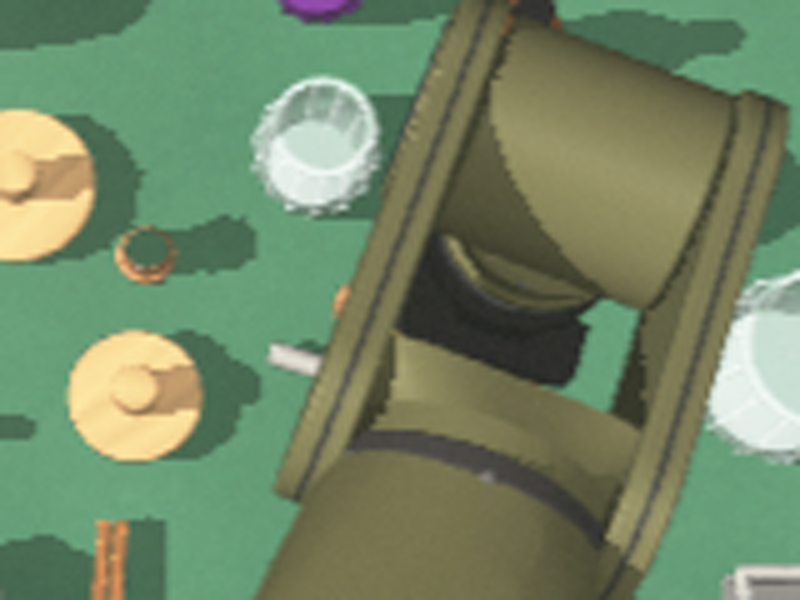

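Run:
```python
from h import *
p,d=eyes.snapshot("scene"); cv2.imwrite("pics/s2.png",cv2.resize(p[200:380,210:450],(800,600),interpolation=cv2.INTER_CUBIC))
P=world("scene",d); m=(d>0)&(P[...,2]>.008)&(P[...,2]<.035)&(abs(P[...,0]-.59)<.07)&(abs(P[...,1]+.135)<.085)&(abs(P[...,0]-.636)+abs(P[...,1]+.116)>.03)
k,L,st,ce=cv2.connectedComponentsWithStats(m.astype(np.uint8))
for i in range(1,k):
    if st[i,4]>30: Q=P[L==i]; print(ce[i].round(),st[i,4],rect(Q[:,:2]),np.percentile(Q[:,2],[5,95]))
```

```text
[285. 294.] 494 (589, -135, 123, 44, 77.1) [0.00911992 0.02258915]
```

View pics/s2.png

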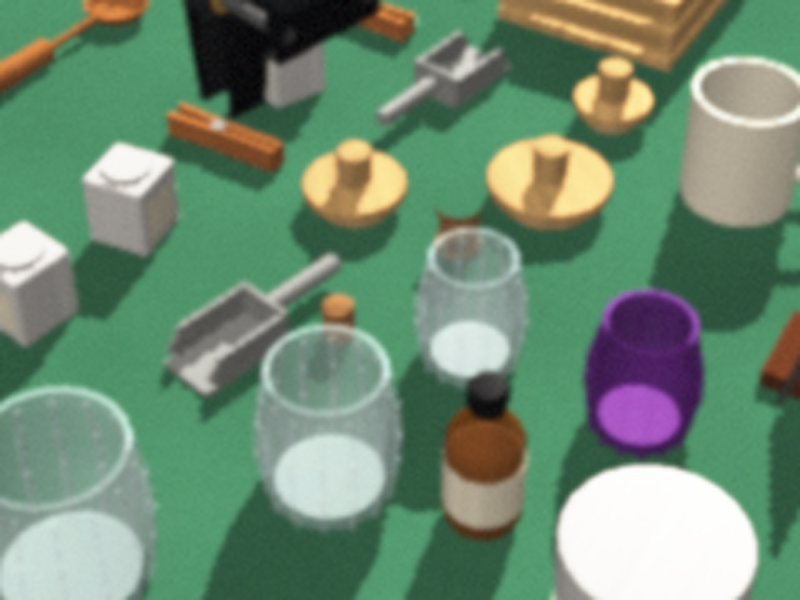

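The pads missed: they evidently start above the fingertips, so I need to go lower than 15 mm. For scoop_2 I'll offset the jaw to stay clear of the medium jar. I'll take scoop_1 first and re-measure scoop_2 after.

Run:
```python
from h import *
calls((572,150,130,79.3))
```

```text
now 3.82 [ 589.7 -147.1  146.8] 74.5 g 0.2 F [-0.6 -0.6  0.9] q1,q6 [-19.  -4.]
-> 572 150 130 79.3
   x 176 y -60 z 10 turn -3.0  rows 5
   x 107 y -31 z 6 turn -1.8  rows 3
```

>>> play_rows([
  {"x": 176, "y": -60, "z": 10, "turn": -3},
  {"x": 176, "y": -60, "z": 10, "turn": -3},
  {"x": 176, "y": -60, "z": 10, "turn": -3},
  {"x": 176, "y": -60, "z": 10, "turn": -3},
  {"x": 176, "y": -60, "z": 10, "turn": -3},
], fingers=0.65)

```text
clock: 4.23
tool_pos: [0.5752, 0.0429, 0.1312]
eef_rot: [0.779, 0.627, -0.001, -0.002]
force: [0.0, -0.1, -0.7]
gripper_width: 0.492
```

>>> play_rows([
  {"x": 107, "y": -31, "z": 6, "turn": -1.8},
  {"x": 107, "y": -31, "z": 6, "turn": -1.8},
  {"x": 107, "y": -31, "z": 6, "turn": -1.8},
  {"x": 107, "y": -31, "z": 6, "turn": -1.8},
])

```text
clock: 4.57
tool_pos: [0.568, 0.1545, 0.1252]
eef_rot: [0.768, 0.64, -0.002, -0.002]
force: [-0.3, -0.0, -0.4]
gripper_width: 0.647
```

>>> play_rows([
  {"x": 0, "y": 0, "z": 40, "turn": 0},
  {"x": 0, "y": 0, "z": 70, "turn": 0},
  {"x": 0, "y": 0, "z": 70, "turn": 0},
  {"x": 0, "y": 0, "z": 70, "turn": 0},
])

```text
clock: 4.9
tool_pos: [0.5677, 0.1492, 0.0547]
eef_rot: [0.77, 0.638, -0.003, -0.002]
force: [-0.4, 0.3, 0.4]
gripper_width: 0.651
```

Run:
```python
from h import *
p,d=eyes.snapshot("top")
for i,c,n,Q in segs("top",d):
    if n<500 and .3<Q[:,0].mean()<.75 : print(c,n,"top",round(np.percentile(Q[:,2],95)*1000),"rect",rect(Q[:,:2]))
calls((572,150,3,79.3))
```

```text
[363 219] 421 top 81 rect (712, -92, 65, 62, -86.1)
[370 250] 50 top 27 rect (636, -116, 18, 18, -56.5)
[374 266] 217 top 25 rect (593, -133, 123, 41, 74.6)
[289 274] 80 top 24 rect (562, 95, 45, 12, 79.4)
[320 310] 164 top 20 rect (470, 8, 89, 16, -1.4)
[288 310] 318 top 57 rect (465, 90, 44, 44, -25.3)
[361 313] 331 top 57 rect (467, -97, 45, 44, 4.7)
[400 319] 363 top 57 rect (459, -195, 45, 45, -10.5)
now 4.95 [570.  149.5  57.4] 79.2 g 0.651 F [-0.8 -0.2  1. ] q1,q6 [ 9. 20.]
-> 572 150 3 79.3
   x 1 y 2 z 54 turn -0.1  rows 2
```

>>> play_rows([
  {"x": 1, "y": 2, "z": 25, "turn": 0},
  {"x": 1, "y": 2, "z": 45, "turn": 0},
  {"x": 1, "y": 2, "z": 53, "turn": 0},
  {"x": 1, "y": 2, "z": 53, "turn": 0},
  {"x": 1, "y": 2, "z": 53, "turn": 0},
])

```text
clock: 5.37
tool_pos: [0.5737, 0.1507, 0.0065]
eef_rot: [0.77, 0.638, 0.001, 0.0]
force: [0.5, -0.3, 0.5]
gripper_width: 0.654
```

>>> play_rows([
  {"x": 0, "y": 0, "z": 0, "turn": 0},
  {"x": 0, "y": 0, "z": 0, "turn": 0},
  {"x": 0, "y": 0, "z": 0, "turn": 0},
  {"x": 0, "y": 0, "z": 0, "turn": 0},
  {"x": 0, "y": 0, "z": 0, "turn": 0},
], fingers=0.2)

```text
clock: 5.78
tool_pos: [0.5731, 0.1509, 0.0056]
eef_rot: [0.77, 0.638, 0.0, 0.0]
force: [-0.2, -0.2, 0.3]
gripper_width: 0.356
```

>>> play_rows([
  {"x": 0, "y": 0, "z": 0, "turn": 0},
  {"x": 0, "y": 0, "z": 0, "turn": 0},
  {"x": 0, "y": 0, "z": 0, "turn": 0},
])

```text
clock: 6.03
tool_pos: [0.5726, 0.1508, 0.005]
eef_rot: [0.77, 0.638, -0.0, -0.0]
force: [-0.5, 0.8, 0.3]
gripper_width: 0.21
```

Run:
```python
from h import *
p,d=eyes.snapshot("scene"); cv2.imwrite("pics/s3.png",cv2.resize(p[160:280,270:430],(800,600),interpolation=cv2.INTER_CUBIC))
print(bot.get_state()["gripper_width"])
```

```text
0.20596404962616688
```

View pics/s3.png

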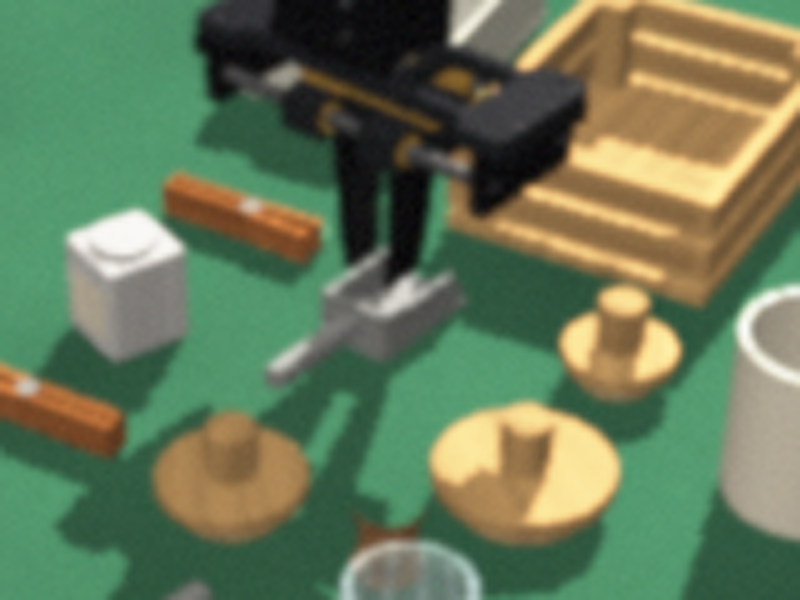

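Run:
```python
from h import *
c=eyes.calibration("scene"); Ti=np.linalg.inv(c["T"])
for nm,w in (("tcp",(573,151,5)),("gp",(573,151,24)),("f+",(583,149,5)),("f-",(563,153,5)),("org",(574.5,162,0)),("backTop",(568,129,24)),("front",(580.6,194,0)),("handleend",(557.8,73.6,15))):
    q=Ti[:3,:3]@(np.array(w)/1000)+Ti[:3,3]; u=c["fx"]*q[0]/q[2]+c["cx"]; v=c["fy"]*q[1]/q[2]+c["cy"]
    print(nm,round((u-270)*5),round((v-160)*5))
p,d=eyes.snapshot("scene")
P=world("scene",d)*1000
m=(d>0)&(P[...,2]>7)&(P[...,2]<28)&(abs(P[...,0]-570)<60)&(abs(P[...,1]-133)<75)
k,L,st,ce=cv2.connectedComponentsWithStats(m.astype(np.uint8))
for i in range(1,k):
    if st[i,4]>30: Q=P[L==i]; print(ce[i].round(),st[i,4],rect(Q[:,:2]/1000))
```

```text
tcp 382 318
gp 383 286
f+ 398 325
f- 366 310
org 395 316
backTop 352 305
front 435 287
handleend 277 374
[341. 224.] 321 (566, 129, 122, 43, 80.5)
```

>>> play_rows([
  {"x": 0, "y": 0, "z": 0, "turn": 0},
  {"x": 0, "y": 0, "z": 0, "turn": 0},
  {"x": 0, "y": 0, "z": 0, "turn": 0},
  {"x": 0, "y": 0, "z": 0, "turn": 0},
  {"x": 0, "y": 0, "z": 0, "turn": 0},
], fingers=0.5)

```text
clock: 6.55
tool_pos: [0.5727, 0.1508, 0.0051]
eef_rot: [0.77, 0.638, 0.0, 0.0]
force: [0.0, 0.4, 0.4]
gripper_width: 0.478
```

Run:
```python
from h import *
s,p_,y=pose(); print(s["gripper_width"],s["force"],p_)
p,d=eyes.snapshot("scene"); cv2.imwrite("pics/s4.png",cv2.resize(p[180:255,300:400],(800,600),interpolation=cv2.INTER_CUBIC))
```

```text
0.47814780758775255 [0.0299596  0.40102968 0.43744037] [572.74782574 150.77051596   5.06913084]
```

View pics/s4.png

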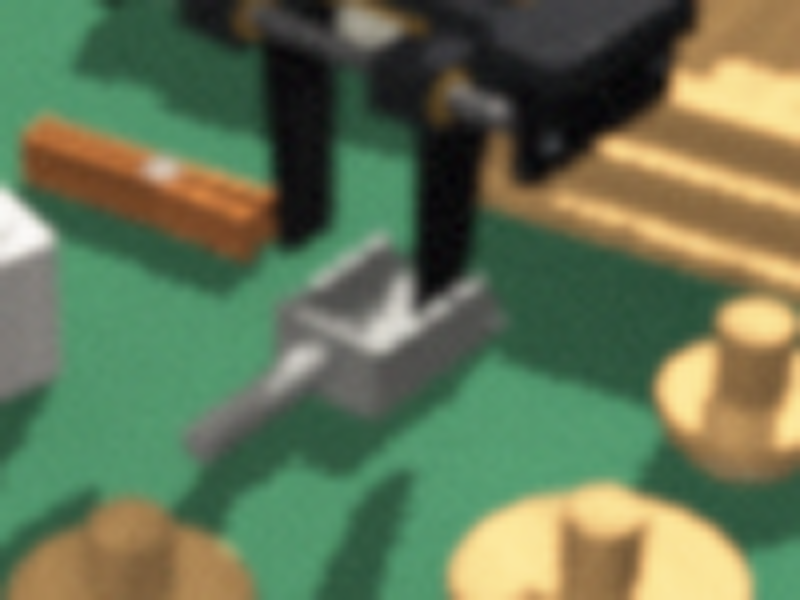

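Run:
```python
from h import *
p,d=eyes.snapshot("scene"); P=world("scene",d)*1000
m=(p.max(2)<60)&(d>0)
for (a,b) in ((332,342),(350,362)):
  for v in range(190,222,2):
    us=[u for u in range(a,b) if m[v,u]]
    if us: Q=np.median(P[v,us],0); print(v,us[0],us[-1],Q.round(0))
```

```text
190 333 341 [544. 154.  90.]
192 333 341 [545. 149.  88.]
194 333 341 [545. 150.  82.]
196 333 341 [545. 152.  75.]
198 334 340 [546. 153.  69.]
200 334 340 [546. 151.  65.]
202 334 340 [546. 152.  59.]
204 335 340 [546. 154.  52.]
206 334 340 [547. 150.  48.]
208 335 339 [545. 153.  41.]
210 335 336 [545. 145.  39.]
190 350 361 [610. 110. 131.]
192 350 353 [605. 109. 127.]
194 350 358 [608. 110. 123.]
196 352 360 [608. 128. 108.]
198 352 360 [603. 137.  94.]
200 352 359 [603. 138.  89.]
202 352 359 [602. 139.  82.]
204 352 359 [602. 139.  78.]
206 352 359 [601. 139.  72.]
208 352 359 [600. 141.  65.]
210 352 359 [599. 145.  57.]
212 352 358 [600. 143.  53.]
214 353 357 [598. 145.  45.]
216 353 355 [597. 144.  40.]
```

Depth shows the fingertips at z≈37 mm while the reported TCP z is 5: there's about a 30 mm offset, which explains both misses. I'll test it by lowering in small steps and watching the force.

>>> play_rows([
  {"x": 0, "y": 5, "z": 0, "turn": 0},
  {"x": 0, "y": 5, "z": 0, "turn": 0},
  {"x": 0, "y": 5, "z": 0, "turn": 0},
  {"x": 0, "y": 5, "z": 0, "turn": 0},
], fingers=0.68)

```text
clock: 6.98
tool_pos: [0.5777, 0.1498, 0.0051]
eef_rot: [0.77, 0.638, -0.0, -0.0]
force: [0.2, -0.1, 0.0]
gripper_width: 0.669
```

>>> play_rows([
  {"x": 0, "y": 0, "z": 5, "turn": 0},
  {"x": 0, "y": 0, "z": 10, "turn": 0},
  {"x": 0, "y": 0, "z": 10, "turn": 0},
  {"x": 0, "y": 0, "z": 10, "turn": 0},
  {"x": 0, "y": 0, "z": 10, "turn": 0},
])

```text
clock: 7.4
tool_pos: [0.5774, 0.1498, -0.0052]
eef_rot: [0.77, 0.638, -0.0, -0.0]
force: [0.2, -0.2, 0.3]
gripper_width: 0.679
```

Run:
```python
from h import *
print(pose())
p,d=eyes.snapshot("scene"); P=world("scene",d)*1000; cv2.imwrite("pics/s5.png",cv2.resize(p[170:260,290:410],(800,600),interpolation=cv2.INTER_CUBIC))
m=(p.max(2)<60)&(d>0)
for (a,b) in ((328,342),(350,366)):
  for v in range(200,225,3):
    us=[u for u in range(a,b) if m[v,u]]
    if us: Q=np.median(P[v,us],0); print(v,us[0],us[-1],Q.round(0))
```

```text
({'clock': 7.4, 'qpos': array([1.63890710e-01, 1.95775946e-01, 1.90872722e+00, 3.88149177e-05,
       1.03757526e+00, 3.51093602e-01]), 'dq': array([-0.00020582, -0.00488451, -0.00770297,  0.00201578,  0.00019432,
        0.00031828]), 'tau': array([-3.51340213e-05, -3.96237159e+01, -3.06044698e+01,  7.64860818e-02,
        1.62646396e-02, -4.43171330e-04]), 'tool_pos': array([ 0.57740331,  0.14982648, -0.00521269]), 'eef_rot': array([ 7.70107366e-01,  6.37914246e-01, -2.01405046e-04, -1.36785075e-04]), 'force': array([ 0.18009162, -0.21255192,  0.28113977]), 'ft_torque': array([-0.04615124, -0.15419942, -0.01430362]), 'gripper_width': 0.6789805361928578}, array([577.40330545, 149.82647649,  -5.21269228]), np.float64(79.27293527036893))
200 332 339 [541. 152.  63.]
203 333 339 [542. 156.  52.]
206 333 339 [543. 152.  46.]
209 333 339 [542. 153.  36.]
212 333 336 [542. 147.  30.]
200 354 365 [623. 107. 114.]
203 357 365 [618. 132.  89.]
206 357 365 [617. 134.  80.]
209 357 364 [615. 139.  68.]
212 357 363 [615. 137.  61.]
215 356 363 [613. 140.  50.]
218 357 362 [613. 140.  42.]
221 355 361 [610. 138.  31.]
224 356 358 [609. 136.  26.]
```

View pics/s5.png

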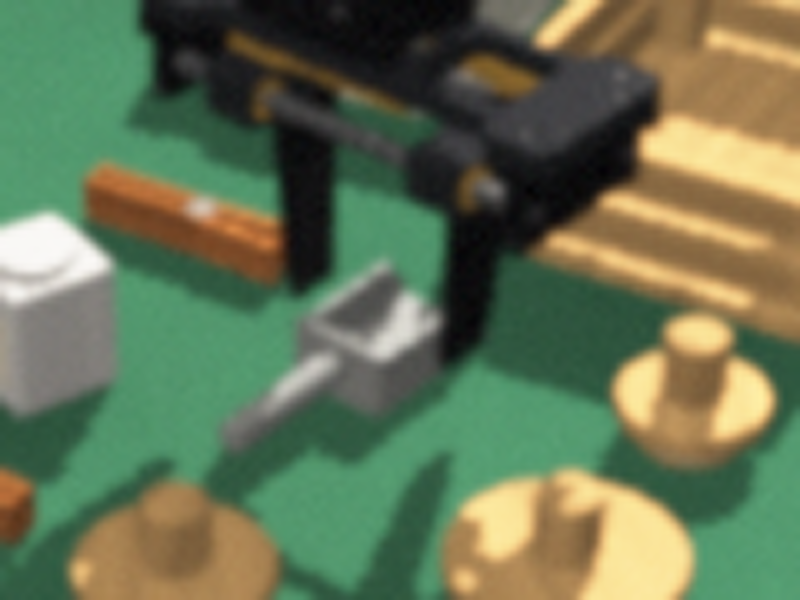

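Confirmed: reported z −5 with no force, tips at about 26. I'll treat the reported z as about 30 mm too low, i.e. the tip reaches the counter near reported −31.

>>> play_rows([
  {"x": 0, "y": 0, "z": 8, "turn": 0},
  {"x": 0, "y": 0, "z": 15, "turn": 0},
  {"x": 0, "y": 0, "z": 19, "turn": 0},
  {"x": 0, "y": 0, "z": 19, "turn": 0},
  {"x": 0, "y": 0, "z": 19, "turn": 0},
])

```text
clock: 7.87
tool_pos: [0.577, 0.1497, -0.0248]
eef_rot: [0.77, 0.638, -0.001, -0.0]
force: [-0.4, -0.3, 0.2]
gripper_width: 0.677
```

>>> play_rows([
  {"x": 0, "y": 0, "z": 0, "turn": 0},
  {"x": 0, "y": 0, "z": 0, "turn": 0},
  {"x": 0, "y": 0, "z": 0, "turn": 0},
  {"x": 0, "y": 0, "z": 0, "turn": 0},
  {"x": 0, "y": 0, "z": 0, "turn": 0},
], fingers=0.25)

```text
clock: 8.28
tool_pos: [0.5776, 0.1499, -0.0237]
eef_rot: [0.77, 0.638, 0.0, -0.0]
force: [-1.8, 0.5, 1.3]
gripper_width: 0.42
```

>>> play_rows([
  {"x": 0, "y": 0, "z": 0, "turn": 0},
  {"x": 0, "y": 0, "z": 0, "turn": 0},
  {"x": 0, "y": 0, "z": 0, "turn": 0},
])

```text
clock: 8.53
tool_pos: [0.5776, 0.1499, -0.0237]
eef_rot: [0.77, 0.638, -0.0, -0.0]
force: [-1.0, 0.6, 2.5]
gripper_width: 0.42
```

Grip holds at 0.42, i.e. 40 mm. Lift and carry to the tray.

>>> play_rows([
  {"x": 0, "y": 0, "z": -30, "turn": 0},
  {"x": 0, "y": 0, "z": -70, "turn": 0},
  {"x": 0, "y": 0, "z": -110, "turn": 0},
  {"x": 0, "y": 0, "z": -130, "turn": 0},
  {"x": 0, "y": 0, "z": -130, "turn": 0},
])

```text
clock: 8.95
tool_pos: [0.5822, 0.1505, 0.113]
eef_rot: [0.77, 0.638, 0.005, 0.003]
force: [0.3, 0.2, -1.2]
gripper_width: 0.42
```

Run:
```python
from h import *
calls((404,-386,106,90),(404,-386,20,90),(404,-386,-18,90))
```

```text
now 8.95 [582.2 150.5 113. ] 79.3 g 0.42 F [ 0.3  0.2 -1.2] q1,q6 [ 9. 20.]
-> 404 -386 106 90
   x -187 y -25 z 2 turn -3.6  rows 5
   x -185 y -37 z 2 turn -3.6  rows 5
   x -182 y -48 z 2 turn -3.6  rows 5
-> 404 -386 20 90
   x 0 y 0 z 86 turn 0.0  rows 3
-> 404 -386 -18 90
   x 0 y 0 z 38 turn 0.0  rows 1
```

>>> play_rows([
  {"x": -187, "y": -25, "z": 0, "turn": -3.6},
  {"x": -187, "y": -25, "z": 0, "turn": -3.6},
  {"x": -187, "y": -25, "z": 0, "turn": -3.6},
  {"x": -187, "y": -25, "z": 0, "turn": -3.6},
  {"x": -187, "y": -25, "z": 0, "turn": -3.6},
])

```text
clock: 9.37
tool_pos: [0.5156, -0.0322, 0.1036]
eef_rot: [0.75, 0.661, -0.002, -0.001]
force: [0.8, 0.2, -1.2]
gripper_width: 0.42
```

>>> play_rows([
  {"x": -185, "y": -37, "z": 0, "turn": -3.6},
  {"x": -185, "y": -37, "z": 0, "turn": -3.6},
  {"x": -185, "y": -37, "z": 0, "turn": -3.6},
  {"x": -185, "y": -37, "z": 0, "turn": -3.6},
  {"x": -185, "y": -37, "z": 0, "turn": -3.6},
])

```text
clock: 9.78
tool_pos: [0.4561, -0.2112, 0.104]
eef_rot: [0.729, 0.684, -0.001, -0.001]
force: [-0.0, -1.0, -0.5]
gripper_width: 0.418
```

>>> play_rows([
  {"x": -182, "y": -45, "z": 0, "turn": -3.6},
  {"x": -182, "y": -45, "z": 0, "turn": -3.6},
  {"x": -182, "y": -45, "z": 0, "turn": -3.6},
  {"x": -182, "y": -45, "z": 0, "turn": -3.6},
  {"x": -182, "y": -45, "z": 0, "turn": -3.6},
])

```text
clock: 10.2
tool_pos: [0.4, -0.3903, 0.1039]
eef_rot: [0.708, 0.707, -0.001, -0.001]
force: [0.1, 0.2, -0.5]
gripper_width: 0.415
```

>>> play_rows([
  {"x": 0, "y": 0, "z": 0, "turn": 0},
  {"x": 0, "y": 0, "z": 0, "turn": 0},
  {"x": 0, "y": 0, "z": 0, "turn": 0},
])

```text
clock: 10.45
tool_pos: [0.402, -0.3858, 0.1043]
eef_rot: [0.707, 0.708, 0.0, -0.001]
force: [0.5, 0.4, -1.4]
gripper_width: 0.415
```

Run:
```python
from h import *
calls((404,-386,20,90),(404,-386,-18,90))
p,d=eyes.snapshot("top")
for i,c,n,Q in segs("top",d):
    if n<800 and .3<Q[:,0].mean()<.75 : print(c,n,"top",round(np.percentile(Q[:,2],95)*1000),"rect",rect(Q[:,:2]))
p,d=eyes.snapshot("scene"); P=world("scene",d)*1000
m=(d>0)&(abs(P[...,0]-404)<60)&(abs(P[...,1]+386)<90)&(P[...,2]>60)&(P[...,2]<170)&(p.max(2)>70)
Q=P[m]; print(len(Q),rect(Q[:,:2]/1000),np.percentile(Q[:,2],[2,98]))
```

```text
now 10.45 [ 402.  -385.8  104.3] 90.1 g 0.415 F [ 0.5  0.4 -1.4] q1,q6 [-49. -49.]
-> 404 -386 20 90
   x -0 y 2 z 84 turn 0.1  rows 3
-> 404 -386 -18 90
   x 0 y 0 z 38 turn 0.0  rows 1
[363 219] 420 top 80 rect (712, -93, 65, 61, -66.2)
[303 227] 747 top 44 rect (692, 66, 84, 82, -9.9)
[412 228] 640 top 90 rect (690, -218, 76, 75, -72.6)
[264 225] 330 top 47 rect (691, 170, 54, 54, 47.6)
[370 250] 49 top 27 rect (636, -116, 19, 18, 23.3)
[326 269] 547 top 45 rect (580, -2, 69, 68, -45.2)
[375 266] 224 top 26 rect (593, -133, 123, 41, 75.5)
[248 308] 183 top 20 rect (469, 195, 90, 18, -3.7)
[320 310] 165 top 21 rect (470, 8, 89, 16, -1.4)
[288 310] 330 top 57 rect (466, 90, 44, 44, 64.0)
[457 328] 481 top 43 rect (433, -367, 149, 106, 2.4)
[361 313] 333 top 57 rect (467, -97, 44, 44, 5.3)
[400 319] 364 top 57 rect (459, -195, 45, 44, -11.0)
[512 319] 34 top 38 rect (473, -482, 18, 4, 5.2)
[479 344] 379 top 151 rect (406, -363, 51, 44, -86.7)
741 (402, -404, 125, 45, -87.8) [126.15978885 152.48374427]
```

>>> play_rows([
  {"x": 0, "y": 2, "z": 40, "turn": 0},
  {"x": 0, "y": 2, "z": 80, "turn": 0},
  {"x": 0, "y": 2, "z": 105, "turn": 0},
  {"x": 0, "y": 2, "z": 122, "turn": 0},
  {"x": 0, "y": 2, "z": 122, "turn": 0},
])

```text
clock: 10.97
tool_pos: [0.4035, -0.384, -0.0194]
eef_rot: [0.706, 0.708, 0.0, -0.003]
force: [-0.1, 0.3, -0.5]
gripper_width: 0.418
```

>>> play_rows([
  {"x": 0, "y": 0, "z": 0, "turn": 0},
  {"x": 0, "y": 0, "z": 0, "turn": 0},
  {"x": 0, "y": 0, "z": 0, "turn": 0},
], fingers=0.51)

```text
clock: 11.22
tool_pos: [0.4056, -0.3876, -0.0143]
eef_rot: [0.706, 0.708, -0.0, 0.001]
force: [-0.2, -0.9, 0.6]
gripper_width: 0.505
```

>>> play_rows([
  {"x": 0, "y": 0, "z": -35, "turn": 0},
  {"x": 0, "y": 0, "z": -75, "turn": 0},
  {"x": 0, "y": 0, "z": -110, "turn": 0},
  {"x": 0, "y": 0, "z": -120, "turn": 0},
])

```text
clock: 11.55
tool_pos: [0.4076, -0.3904, 0.1126]
eef_rot: [0.707, 0.708, -0.0, 0.006]
force: [1.0, -0.7, 0.4]
gripper_width: 0.513
```

Run:
```python
from h import *
calls((567,-141,100,75.2))
p,d=eyes.snapshot("scene"); P=world("scene",d)*1000
m=(d>0)&(abs(P[...,0]-404)<30)&(abs(P[...,1]+400)<72)&(P[...,2]>12)&(P[...,2]<32)
Q=P[m]; print(len(Q),rect(Q[:,:2]/1000),np.percentile(Q[:,2],[2,98]))
```

```text
now 11.55 [ 407.6 -390.4  112.6] 90.1 g 0.513 F [ 1.  -0.7  0.4] q1,q6 [-49. -49.]
-> 567 -141 100 75.2
   x 156 y 100 z 8 turn 9.3  rows 5
   x 102 y 44 z 5 turn 5.6  rows 3
706 (402, -404, 124, 45, -88.1) [12.47631177 27.7428343 ]
```

>>> play_rows([
  {"x": 151, "y": 101, "z": 0, "turn": 9.3},
  {"x": 151, "y": 101, "z": 0, "turn": 9.3},
  {"x": 151, "y": 101, "z": 0, "turn": 9.3},
  {"x": 151, "y": 101, "z": 0, "turn": 9.3},
  {"x": 151, "y": 101, "z": 0, "turn": 9.3},
], fingers=1.0)

```text
clock: 12.02
tool_pos: [0.5066, -0.2321, 0.1033]
eef_rot: [0.761, 0.649, 0.001, -0.001]
force: [-1.0, -0.1, 0.4]
gripper_width: 0.805
```

>>> play_rows([
  {"x": 100, "y": 46, "z": 0, "turn": 5.6},
  {"x": 100, "y": 46, "z": 0, "turn": 5.6},
  {"x": 100, "y": 46, "z": 0, "turn": 5.6},
  {"x": 100, "y": 46, "z": 0, "turn": 5.6},
  {"x": 100, "y": 46, "z": 0, "turn": 5.6},
])

```text
clock: 12.43
tool_pos: [0.5666, -0.1433, 0.1031]
eef_rot: [0.792, 0.611, -0.001, -0.0]
force: [-0.8, 0.7, -0.1]
gripper_width: 0.997
```

Run:
```python
from h import *
calls((567,-145,10,75.2),(567,-145,-25,75.2))
```

```text
now 12.43 [ 566.6 -143.3  103.1] 75.3 g 0.997 F [-0.8  0.7 -0.1] q1,q6 [-19.  -5.]
-> 567 -145 10 75.2
   x -2 y 1 z 93 turn 0.1  rows 3
-> 567 -145 -25 75.2
   x 0 y 0 z 35 turn -0.0  rows 1
```

>>> play_rows([
  {"x": -2, "y": 1, "z": 40, "turn": 0},
  {"x": -2, "y": 1, "z": 75, "turn": 0},
  {"x": -2, "y": 1, "z": 105, "turn": 0},
  {"x": -2, "y": 1, "z": 127, "turn": 0},
  {"x": -2, "y": 1, "z": 127, "turn": 0},
])

```text
clock: 12.85
tool_pos: [0.5612, -0.1463, -0.0292]
eef_rot: [0.793, 0.609, -0.003, -0.005]
force: [-0.9, 0.7, -0.6]
gripper_width: 0.999
```

>>> play_rows([
  {"x": 0, "y": 0, "z": 0, "turn": 0},
  {"x": 0, "y": 0, "z": 0, "turn": 0},
  {"x": 0, "y": 0, "z": 0, "turn": 0},
  {"x": 0, "y": 0, "z": 0, "turn": 0},
  {"x": 0, "y": 0, "z": 0, "turn": 0},
], fingers=0.25)

```text
clock: 13.27
tool_pos: [0.569, -0.1476, -0.0207]
eef_rot: [0.792, 0.61, 0.001, 0.002]
force: [1.5, 0.1, 0.7]
gripper_width: 0.708
```

>>> play_rows([
  {"x": 0, "y": 0, "z": 0, "turn": 0},
  {"x": 0, "y": 0, "z": 0, "turn": 0},
  {"x": 0, "y": 0, "z": 0, "turn": 0},
  {"x": 0, "y": 0, "z": 0, "turn": 0},
  {"x": 0, "y": 0, "z": 0, "turn": 0},
])

```text
clock: 13.68
tool_pos: [0.5673, -0.1468, -0.0227]
eef_rot: [0.792, 0.61, 0.0, 0.0]
force: [-0.2, -0.1, 1.7]
gripper_width: 0.417
```

Run:
```python
from h import *
calls((464,-419,100,90))
```

```text
now 13.68 [ 567.3 -146.8  -22.7] 75.2 g 0.417 F [-0.2 -0.1  1.7] q1,q6 [-20.  -5.]
-> 464 -419 100 90
   x -161 y -17 z -68 turn -8.2  rows 5
   x -125 y -32 z -55 turn -6.6  rows 4
```

>>> play_rows([
  {"x": 0, "y": 0, "z": -30, "turn": 0},
  {"x": 0, "y": 0, "z": -70, "turn": 0},
  {"x": 0, "y": 0, "z": -110, "turn": 0},
  {"x": 0, "y": 0, "z": -125, "turn": 0},
  {"x": 0, "y": 0, "z": -125, "turn": 0},
])

```text
clock: 14.1
tool_pos: [0.5702, -0.1479, 0.1075]
eef_rot: [0.792, 0.61, 0.002, 0.004]
force: [0.5, -0.1, -1.0]
gripper_width: 0.42
```

>>> play_rows([
  {"x": -145, "y": -15, "z": 0, "turn": -7.4},
  {"x": -145, "y": -15, "z": 0, "turn": -7.4},
  {"x": -145, "y": -15, "z": 0, "turn": -7.4},
  {"x": -145, "y": -15, "z": 0, "turn": -7.4},
  {"x": -145, "y": -15, "z": 0, "turn": -7.4},
])

```text
clock: 14.52
tool_pos: [0.5124, -0.2861, 0.0992]
eef_rot: [0.753, 0.658, -0.001, -0.002]
force: [0.2, -0.2, -0.7]
gripper_width: 0.42
```

>>> play_rows([
  {"x": -142, "y": -34, "z": 0, "turn": -7.4},
  {"x": -142, "y": -34, "z": 0, "turn": -7.4},
  {"x": -142, "y": -34, "z": 0, "turn": -7.4},
  {"x": -142, "y": -34, "z": 0, "turn": -7.4},
  {"x": -142, "y": -34, "z": 0, "turn": -7.4},
])

```text
clock: 14.93
tool_pos: [0.4609, -0.422, 0.0996]
eef_rot: [0.709, 0.705, -0.001, -0.002]
force: [0.4, -0.3, -1.3]
gripper_width: 0.418
```

Run:
```python
from h import *
calls((464,-419,100,90))
p,d=eyes.snapshot("scene"); P=world("scene",d)*1000
m=(d>0)&(abs(P[...,0]-464)<60)&(abs(P[...,1]+405)<90)&(P[...,2]>60)&(P[...,2]<165)&(p.max(2)>70)
Q=P[m]; print(len(Q),rect(Q[:,:2]/1000),np.percentile(Q[:,2],[2,98]))
```

```text
now 14.93 [ 460.9 -422.    99.6] 89.7 g 0.418 F [ 0.4 -0.3 -1.3] q1,q6 [-47. -47.]
-> 464 -419 100 90
   x 3 y 3 z -0 turn -0.3  rows 1
798 (457, -435, 66, 49, -85.3) [120.33351825 144.96261642]
```

>>> play_rows([
  {"x": 3, "y": 3, "z": 0, "turn": 0},
  {"x": 3, "y": 3, "z": 40, "turn": 0},
  {"x": 3, "y": 3, "z": 80, "turn": 0},
  {"x": 3, "y": 3, "z": 105, "turn": 0},
  {"x": 3, "y": 3, "z": 118, "turn": 0},
])

```text
clock: 15.4
tool_pos: [0.4644, -0.4115, -0.0205]
eef_rot: [0.706, 0.708, 0.0, -0.005]
force: [-15.8, 10.1, 40.7]
gripper_width: 0.42
```

>>> play_rows([
  {"x": 0, "y": 0, "z": 0, "turn": 0},
  {"x": 0, "y": 0, "z": 0, "turn": 0},
])

```text
clock: 15.57
tool_pos: [0.4672, -0.4149, -0.0165]
eef_rot: [0.707, 0.708, 0.0, -0.001]
force: [-0.2, -0.7, -0.3]
gripper_width: 0.418
```

>>> play_rows([
  {"x": 0, "y": 0, "z": 0, "turn": 0},
  {"x": 0, "y": 0, "z": 0, "turn": 0},
  {"x": 0, "y": 0, "z": 0, "turn": 0},
], fingers=0.51)

```text
clock: 15.82
tool_pos: [0.4674, -0.4168, -0.0148]
eef_rot: [0.707, 0.707, 0.0, 0.001]
force: [0.9, 0.4, -0.5]
gripper_width: 0.502
```

>>> play_rows([
  {"x": 0, "y": 0, "z": -35, "turn": 0},
  {"x": 0, "y": 0, "z": -75, "turn": 0},
  {"x": 0, "y": 0, "z": -110, "turn": 0},
  {"x": 0, "y": 0, "z": -110, "turn": 0},
])

```text
clock: 16.15
tool_pos: [0.4708, -0.421, 0.1046]
eef_rot: [0.707, 0.707, -0.0, 0.008]
force: [1.0, -1.2, 0.7]
gripper_width: 0.51
```

Run:
```python
from h import *
p,d=eyes.snapshot("scene"); P=world("scene",d)*1000
m=(d>0)&(abs(P[...,0]-464)<30)&(abs(P[...,1]+400)<72)&(P[...,2]>12)&(P[...,2]<32)
Q=P[m]; print(len(Q),rect(Q[:,:2]/1000),np.percentile(Q[:,2],[2,98]))
p,d=eyes.snapshot("top")
for i,c,n,Q in segs("top",d):
    if n<800 and .3<Q[:,0].mean()<.55 : print(c,n,"top",round(np.percentile(Q[:,2],95)*1000),"rect",rect(Q[:,:2]))
calls((459,-195,92,79))
```

```text
668 (465, -397, 122, 43, -89.0) [12.73058497 27.93640364]
[248 309] 185 top 21 rect (469, 194, 89, 16, -1.9)
[320 310] 166 top 21 rect (469, 8, 90, 16, -1.3)
[288 310] 329 top 56 rect (466, 91, 44, 44, 64.0)
[461 325] 537 top 45 rect (434, -387, 149, 145, 2.3)
[361 313] 332 top 57 rect (467, -97, 44, 44, -84.7)
[400 319] 360 top 57 rect (459, -195, 44, 44, -11.1)
[474 319] 234 top 29 rect (468, -393, 123, 40, 89.9)
[477 344] 158 top 30 rect (404, -386, 90, 40, -89.7)
[286 374] 73 top 16 rect (304, 86, 81, 24, 61.6)
now 16.25 [ 468.  -418.1   97.5] 90.0 g 0.511 F [-0.4  0.3 -0.3] q1,q6 [-47. -47.]
-> 459 -195 92 79
   x 186 y -8 z 5 turn 9.1  rows 5
   x 36 y -7 z 1 turn 1.8  rows 1
```

Both scoops are inside the tray, one at (402,-404) and one at (468,-393). Tins next.

>>> play_rows([
  {"x": 186, "y": -7, "z": 0, "turn": 9},
  {"x": 186, "y": -7, "z": 0, "turn": 9},
  {"x": 186, "y": -7, "z": 0, "turn": 9},
  {"x": 186, "y": -7, "z": 0, "turn": 9},
  {"x": 186, "y": -7, "z": 0, "turn": 9},
], fingers=0.72)

```text
clock: 16.67
tool_pos: [0.4575, -0.226, 0.0914]
eef_rot: [0.76, 0.65, -0.0, -0.003]
force: [-0.3, -0.1, 0.5]
gripper_width: 0.715
```

>>> play_rows([
  {"x": 36, "y": -7, "z": 0, "turn": 2},
  {"x": 36, "y": -7, "z": 30, "turn": 2},
  {"x": 36, "y": -7, "z": 40, "turn": 2},
  {"x": 36, "y": -7, "z": 40, "turn": 2},
])

```text
clock: 17.0
tool_pos: [0.4548, -0.1918, 0.0494]
eef_rot: [0.772, 0.636, -0.002, -0.004]
force: [-0.4, -0.7, -0.7]
gripper_width: 0.718
```

Run:
```python
from h import *
calls((459,-195,-12,79))
```

```text
now 17.0 [ 454.8 -191.8   49.4] 79.0 g 0.718 F [-0.4 -0.7 -0.7] q1,q6 [-29. -18.]
-> 459 -195 -12 79
   x -2 y 5 z 61 turn 0.0  rows 2
```

>>> play_rows([
  {"x": -2, "y": 3, "z": 25, "turn": 0},
  {"x": -2, "y": 3, "z": 45, "turn": 0},
  {"x": -2, "y": 3, "z": 58, "turn": 0},
  {"x": -2, "y": 3, "z": 63, "turn": 0},
  {"x": -2, "y": 3, "z": 63, "turn": 0},
])

```text
clock: 17.42
tool_pos: [0.4596, -0.1966, -0.0105]
eef_rot: [0.772, 0.635, -0.001, -0.002]
force: [-0.6, 0.6, -0.3]
gripper_width: 0.719
```

>>> play_rows([
  {"x": 0, "y": 0, "z": 0, "turn": 0},
  {"x": 0, "y": 0, "z": 0, "turn": 0},
  {"x": 0, "y": 0, "z": 0, "turn": 0},
  {"x": 0, "y": 0, "z": 0, "turn": 0},
  {"x": 0, "y": 0, "z": 0, "turn": 0},
], fingers=0.3)

```text
clock: 17.83
tool_pos: [0.4615, -0.1968, -0.008]
eef_rot: [0.772, 0.636, 0.0, 0.001]
force: [-0.8, -0.2, 2.5]
gripper_width: 0.462
```

>>> play_rows([
  {"x": 0, "y": 0, "z": -30, "turn": 0},
  {"x": 0, "y": 0, "z": -70, "turn": 0},
  {"x": 0, "y": 0, "z": -105, "turn": 0},
  {"x": 0, "y": 0, "z": -125, "turn": 0},
  {"x": 0, "y": 0, "z": -125, "turn": 0},
])

```text
clock: 18.25
tool_pos: [0.4646, -0.1983, 0.1228]
eef_rot: [0.772, 0.636, 0.002, 0.005]
force: [0.6, -0.3, -0.4]
gripper_width: 0.464
```

Run:
```python
from h import *
calls((634,290,110,90))
```

```text
now 18.25 [ 464.6 -198.3  122.8] 79.0 g 0.464 F [ 0.6 -0.3 -0.4] q1,q6 [-29. -18.]
-> 634 290 110 90
   x 183 y 26 z 5 turn -3.9  rows 5
   x 181 y 39 z 5 turn -3.9  rows 5
   x 142 y 41 z 4 turn -3.1  rows 4
```

>>> play_rows([
  {"x": 183, "y": 27, "z": 0, "turn": -4},
  {"x": 183, "y": 27, "z": 0, "turn": -4},
  {"x": 183, "y": 27, "z": 0, "turn": -4},
  {"x": 183, "y": 27, "z": 0, "turn": -4},
  {"x": 183, "y": 27, "z": 0, "turn": -4},
])

```text
clock: 18.67
tool_pos: [0.5223, -0.0181, 0.1148]
eef_rot: [0.748, 0.663, 0.0, -0.001]
force: [-0.2, -1.0, -0.8]
gripper_width: 0.46
```

>>> play_rows([
  {"x": 181, "y": 40, "z": 0, "turn": -4},
  {"x": 181, "y": 40, "z": 0, "turn": -4},
  {"x": 181, "y": 40, "z": 0, "turn": -4},
  {"x": 181, "y": 40, "z": 0, "turn": -4},
  {"x": 181, "y": 40, "z": 0, "turn": -4},
])

```text
clock: 19.08
tool_pos: [0.5842, 0.1569, 0.1145]
eef_rot: [0.724, 0.689, -0.0, -0.001]
force: [-0.4, 0.5, -0.4]
gripper_width: 0.462
```

>>> play_rows([
  {"x": 142, "y": 43, "z": 0, "turn": -3},
  {"x": 142, "y": 43, "z": 0, "turn": -3},
  {"x": 142, "y": 43, "z": 0, "turn": -3},
  {"x": 142, "y": 43, "z": 0, "turn": -3},
  {"x": 142, "y": 43, "z": 0, "turn": -3},
])

```text
clock: 19.5
tool_pos: [0.6344, 0.2965, 0.114]
eef_rot: [0.706, 0.708, -0.0, -0.001]
force: [-0.5, -0.3, -0.9]
gripper_width: 0.458
```

Run:
```python
from h import *
calls((634,290,2,90))
```

```text
now 19.5 [634.4 296.5 114. ] 90.2 g 0.458 F [-0.5 -0.3 -0.9] q1,q6 [21. 20.]
-> 634 290 2 90
   x -7 y -0 z 112 turn 0.2  rows 3
```

>>> play_rows([
  {"x": -7, "y": 0, "z": 20, "turn": 0},
  {"x": -7, "y": 0, "z": 60, "turn": 0},
  {"x": -7, "y": 0, "z": 90, "turn": 0},
  {"x": -7, "y": 0, "z": 104, "turn": 0},
  {"x": -7, "y": 0, "z": 104, "turn": 0},
])

```text
clock: 19.92
tool_pos: [0.6301, 0.283, 0.0057]
eef_rot: [0.707, 0.707, -0.005, -0.002]
force: [-0.9, -0.5, -0.7]
gripper_width: 0.463
```

>>> play_rows([
  {"x": 0, "y": 0, "z": 4, "turn": 0},
  {"x": 0, "y": 0, "z": 7, "turn": 0},
  {"x": 0, "y": 0, "z": 7, "turn": 0},
  {"x": 0, "y": 0, "z": 7, "turn": 0},
])

```text
clock: 20.25
tool_pos: [0.636, 0.2857, 0.0072]
eef_rot: [0.707, 0.707, 0.001, 0.001]
force: [0.5, 0.4, -1.0]
gripper_width: 0.46
```

>>> play_rows([
  {"x": 0, "y": 0, "z": 0, "turn": 0},
  {"x": 0, "y": 0, "z": 0, "turn": 0},
  {"x": 0, "y": 0, "z": 0, "turn": 0},
], fingers=0.62)

```text
clock: 20.5
tool_pos: [0.6352, 0.2855, 0.006]
eef_rot: [0.707, 0.707, 0.001, 0.0]
force: [-0.5, 0.3, 0.3]
gripper_width: 0.595
```

>>> play_rows([
  {"x": 0, "y": 0, "z": -35, "turn": 0},
  {"x": 0, "y": 0, "z": -75, "turn": 0},
  {"x": 0, "y": 0, "z": -105, "turn": 0},
  {"x": 0, "y": 0, "z": -105, "turn": 0},
])

```text
clock: 20.83
tool_pos: [0.6397, 0.2872, 0.1202]
eef_rot: [0.707, 0.707, 0.007, 0.003]
force: [0.9, 0.6, 1.3]
gripper_width: 0.619
```

Run:
```python
from h import *
p,d=eyes.snapshot("top")
for i,c,n,Q in segs("top",d):
    if n<800 and .3<Q[:,0].mean()<.55 : print(c,n,"top",round(np.percentile(Q[:,2],95)*1000),"rect",rect(Q[:,:2]))
calls((467,-97,95,95),(467,-97,40,95))
```

```text
[136 311] 500 top 51 rect (444, 468, 131, 44, 5.8)
[248 308] 185 top 21 rect (469, 195, 90, 18, -3.9)
[320 310] 164 top 20 rect (470, 8, 88, 16, -1.4)
[288 310] 333 top 57 rect (466, 91, 45, 44, 64.1)
[361 313] 330 top 57 rect (467, -97, 44, 44, 5.0)
[474 319] 244 top 29 rect (468, -393, 122, 40, -90.0)
[484 345] 245 top 29 rect (404, -403, 125, 40, -89.7)
[274 372] 48 top 16 rect (310, 114, 48, 22, -49.0)
now 20.88 [638.2 286.6 116.7] 90.0 g 0.619 F [-0.3 -0.   0.5] q1,q6 [20. 20.]
-> 467 -97 95 95
   x -160 y -71 z 9 turn -2.1  rows 5
   x -157 y -77 z 9 turn -2.1  rows 5
   x -62 y -33 z 4 turn -0.8  rows 2
-> 467 -97 40 95
   x 0 y 0 z 55 turn 0.0  rows 2
```

>>> play_rows([
  {"x": -160, "y": -70, "z": 0, "turn": -2},
  {"x": -160, "y": -70, "z": 0, "turn": -2},
  {"x": -160, "y": -70, "z": 0, "turn": -2},
  {"x": -160, "y": -70, "z": 0, "turn": -2},
  {"x": -160, "y": -70, "z": 0, "turn": -2},
], fingers=0.7)

```text
clock: 21.3
tool_pos: [0.5612, 0.121, 0.108]
eef_rot: [0.696, 0.718, -0.002, -0.001]
force: [0.7, -0.8, 0.3]
gripper_width: 0.702
```

>>> play_rows([
  {"x": -157, "y": -76, "z": 0, "turn": -2},
  {"x": -157, "y": -76, "z": 0, "turn": -2},
  {"x": -157, "y": -76, "z": 0, "turn": -2},
  {"x": -157, "y": -76, "z": 0, "turn": -2},
  {"x": -157, "y": -76, "z": 0, "turn": -2},
])

```text
clock: 21.72
tool_pos: [0.4914, -0.0379, 0.1088]
eef_rot: [0.684, 0.73, -0.001, -0.0]
force: [0.2, -0.1, -0.6]
gripper_width: 0.698
```

>>> play_rows([
  {"x": -63, "y": -32, "z": 10, "turn": -1},
  {"x": -63, "y": -32, "z": 40, "turn": -1},
  {"x": -63, "y": -32, "z": 60, "turn": -1},
  {"x": -63, "y": -32, "z": 60, "turn": -1},
  {"x": -63, "y": -32, "z": 60, "turn": -1},
])

```text
clock: 22.13
tool_pos: [0.4651, -0.0985, 0.0484]
eef_rot: [0.676, 0.737, -0.001, -0.002]
force: [-0.8, 0.3, -0.1]
gripper_width: 0.701
```

Run:
```python
from h import *
calls((467,-97,-9,95))
```

```text
now 22.13 [465.1 -98.5  48.4] 94.9 g 0.701 F [-0.8  0.3 -0.1] q1,q6 [-18. -23.]
-> 467 -97 -9 95
   x 1 y 2 z 57 turn -0.1  rows 2
```

>>> play_rows([
  {"x": 1, "y": 2, "z": 25, "turn": 0},
  {"x": 1, "y": 2, "z": 45, "turn": 0},
  {"x": 1, "y": 2, "z": 55, "turn": 0},
  {"x": 1, "y": 2, "z": 58, "turn": 0},
  {"x": 1, "y": 2, "z": 58, "turn": 0},
])

```text
clock: 22.55
tool_pos: [0.4688, -0.0975, -0.0077]
eef_rot: [0.675, 0.738, 0.0, -0.0]
force: [-0.1, -0.8, 0.3]
gripper_width: 0.702
```

>>> play_rows([
  {"x": 0, "y": 0, "z": 0, "turn": 0},
  {"x": 0, "y": 0, "z": 0, "turn": 0},
  {"x": 0, "y": 0, "z": 0, "turn": 0},
  {"x": 0, "y": 0, "z": 0, "turn": 0},
  {"x": 0, "y": 0, "z": 0, "turn": 0},
], fingers=0.3)

```text
clock: 22.97
tool_pos: [0.4689, -0.0983, -0.007]
eef_rot: [0.676, 0.737, 0.0, 0.0]
force: [-0.6, -0.5, 3.6]
gripper_width: 0.459
```

>>> play_rows([
  {"x": 0, "y": 0, "z": -30, "turn": 0},
  {"x": 0, "y": 0, "z": -70, "turn": 0},
  {"x": 0, "y": 0, "z": -105, "turn": 0},
  {"x": 0, "y": 0, "z": -120, "turn": 0},
  {"x": 0, "y": 0, "z": -120, "turn": 0},
])

```text
clock: 23.38
tool_pos: [0.4717, -0.0992, 0.1174]
eef_rot: [0.676, 0.737, 0.002, 0.004]
force: [-0.5, -0.3, 0.3]
gripper_width: 0.465
```

Run:
```python
from h import *
calls((634,341,110,90))
```

```text
now 23.38 [471.7 -99.2 117.4] 95.0 g 0.465 F [-0.5 -0.3  0.3] q1,q6 [-18. -23.]
-> 634 341 110 90
   x 163 y 77 z 3 turn 1.9  rows 5
   x 166 y 71 z 3 turn 1.9  rows 5
   x 101 y 39 z 2 turn 1.1  rows 3
```

>>> play_rows([
  {"x": 163, "y": 78, "z": 0, "turn": 2},
  {"x": 163, "y": 78, "z": 0, "turn": 2},
  {"x": 163, "y": 78, "z": 0, "turn": 2},
  {"x": 163, "y": 78, "z": 0, "turn": 2},
  {"x": 163, "y": 78, "z": 0, "turn": 2},
])

```text
clock: 23.8
tool_pos: [0.5318, 0.0751, 0.1099]
eef_rot: [0.687, 0.726, -0.0, -0.001]
force: [-0.9, -0.1, -1.0]
gripper_width: 0.461
```

>>> play_rows([
  {"x": 166, "y": 72, "z": 0, "turn": 2},
  {"x": 166, "y": 72, "z": 0, "turn": 2},
  {"x": 166, "y": 72, "z": 0, "turn": 2},
  {"x": 166, "y": 72, "z": 0, "turn": 2},
  {"x": 166, "y": 72, "z": 0, "turn": 2},
])

```text
clock: 24.22
tool_pos: [0.5952, 0.2443, 0.1098]
eef_rot: [0.7, 0.714, -0.0, -0.001]
force: [-0.5, -0.3, -0.4]
gripper_width: 0.464
```

>>> play_rows([
  {"x": 101, "y": 39, "z": 0, "turn": 1},
  {"x": 101, "y": 39, "z": 0, "turn": 1},
  {"x": 101, "y": 39, "z": 0, "turn": 1},
  {"x": 101, "y": 39, "z": 0, "turn": 1},
  {"x": 101, "y": 39, "z": 0, "turn": 1},
])

```text
clock: 24.63
tool_pos: [0.6317, 0.342, 0.1096]
eef_rot: [0.707, 0.707, -0.002, -0.0]
force: [-0.3, 0.4, -1.4]
gripper_width: 0.457
```

Run:
```python
from h import *
calls((634,341,3,90))
p,d=eyes.snapshot("scene"); P=world("scene",d)*1000
m=(d>0)&(abs(P[...,0]-634)<60)&(abs(P[...,1]-300)<45)&(P[...,2]>50)&(P[...,2]<75)&(p.min(2)>120)&(np.ptp(p.astype(int),axis=2)<30)
Q=P[m]; print(len(Q), rect(Q[:,:2]/1000) if len(Q)>4 else "",np.percentile(Q[:,2],[2,98]) if len(Q) else "")
```

```text
now 24.63 [631.7 342.  109.6] 90.1 g 0.457 F [-0.3  0.4 -1.4] q1,q6 [24. 24.]
-> 634 341 3 90
   x -1 y 2 z 107 turn 0.1  rows 3
160 (635, 283, 49, 43, 87.1) [53.83512987 63.32926112]
```

>>> play_rows([
  {"x": -1, "y": 2, "z": 20, "turn": 0},
  {"x": -1, "y": 2, "z": 60, "turn": 0},
  {"x": -1, "y": 2, "z": 90, "turn": 0},
  {"x": -1, "y": 2, "z": 102, "turn": 0},
  {"x": -1, "y": 2, "z": 105, "turn": 0},
])

```text
clock: 25.1
tool_pos: [0.6313, 0.3381, 0.0023]
eef_rot: [0.708, 0.706, -0.004, -0.001]
force: [-0.7, -0.0, -2.4]
gripper_width: 0.461
```

>>> play_rows([
  {"x": 0, "y": 0, "z": 2, "turn": 0},
  {"x": 0, "y": 0, "z": 2, "turn": 0},
  {"x": 0, "y": 0, "z": 2, "turn": 0},
])

```text
clock: 25.35
tool_pos: [0.6364, 0.3417, 0.008]
eef_rot: [0.707, 0.707, 0.002, 0.001]
force: [-0.1, 0.3, -0.0]
gripper_width: 0.461
```

>>> play_rows([
  {"x": 0, "y": 0, "z": 0, "turn": 0},
  {"x": 0, "y": 0, "z": 0, "turn": 0},
  {"x": 0, "y": 0, "z": 0, "turn": 0},
], fingers=0.62)

```text
clock: 25.6
tool_pos: [0.6355, 0.3417, 0.0067]
eef_rot: [0.707, 0.707, 0.001, 0.0]
force: [0.2, -1.5, 1.0]
gripper_width: 0.594
```

>>> play_rows([
  {"x": 0, "y": 0, "z": -35, "turn": 0},
  {"x": 0, "y": 0, "z": -75, "turn": 0},
  {"x": 0, "y": 0, "z": -105, "turn": 0},
  {"x": 0, "y": 0, "z": -105, "turn": 0},
])

```text
clock: 25.93
tool_pos: [0.6395, 0.3436, 0.1207]
eef_rot: [0.707, 0.707, 0.007, 0.003]
force: [-0.4, 0.0, 1.0]
gripper_width: 0.618
```

Run:
```python
from h import *
p,d=eyes.snapshot("top")
for i,c,n,Q in segs("top",d):
    if n<800 and .3<Q[:,0].mean()<.55 : print(c,n,"top",round(np.percentile(Q[:,2],95)*1000),"rect",rect(Q[:,:2]))
calls((466,91,95,64),(466,91,50,64))
```

```text
[199 290] 44 top 51 rect (501, 323, 33, 6, 13.9)
[248 309] 181 top 20 rect (469, 194, 90, 17, -3.2)
[320 310] 164 top 22 rect (470, 8, 89, 16, -1.4)
[288 310] 329 top 57 rect (466, 91, 45, 44, 64.3)
[474 319] 240 top 29 rect (467, -394, 123, 40, -88.5)
[484 345] 246 top 29 rect (404, -403, 124, 40, -89.9)
now 25.98 [638.  342.9 117.2] 90.0 g 0.625 F [-0.2 -0.2  1. ] q1,q6 [24. 24.]
-> 466 91 95 64
   x -140 y -96 z 12 turn 14.4  rows 5
   x -128 y -46 z 10 turn 11.6  rows 4
-> 466 91 50 64
   x 0 y 0 z 45 turn 0.0  rows 2
```

>>> play_rows([
  {"x": -140, "y": -94, "z": 0, "turn": 14},
  {"x": -140, "y": -94, "z": 0, "turn": 14},
  {"x": -140, "y": -94, "z": 0, "turn": 14},
  {"x": -140, "y": -94, "z": 0, "turn": 14},
  {"x": -140, "y": -94, "z": 0, "turn": 14},
], fingers=0.7)

```text
clock: 26.4
tool_pos: [0.5346, 0.1965, 0.1065]
eef_rot: [0.789, 0.615, -0.004, -0.001]
force: [0.4, 0.2, -0.3]
gripper_width: 0.7
```

>>> play_rows([
  {"x": -127, "y": -45, "z": 0, "turn": 12},
  {"x": -127, "y": -45, "z": 10, "turn": 12},
  {"x": -127, "y": -45, "z": 40, "turn": 12},
  {"x": -127, "y": -45, "z": 55, "turn": 12},
  {"x": -127, "y": -45, "z": 60, "turn": 12},
])

```text
clock: 26.82
tool_pos: [0.4602, 0.0866, 0.0447]
eef_rot: [0.849, 0.529, -0.004, -0.002]
force: [-0.9, 0.0, -0.6]
gripper_width: 0.702
```

>>> play_rows([
  {"x": 0, "y": 0, "z": 0, "turn": 0},
])

```text
clock: 26.9
tool_pos: [0.4635, 0.0885, 0.0473]
eef_rot: [0.849, 0.529, -0.002, -0.001]
force: [0.3, 1.1, 0.2]
gripper_width: 0.697
```

Run:
```python
from h import *
calls((466,91,-9,64))
```

```text
now 26.9 [463.5  88.5  47.3] 63.9 g 0.697 F [0.3 1.1 0.2] q1,q6 [ 4. 30.]
-> 466 91 -9 64
   x 3 y 1 z 56 turn -0.1  rows 2
```

>>> play_rows([
  {"x": 1, "y": 0, "z": 25, "turn": 0},
  {"x": 1, "y": 0, "z": 45, "turn": 0},
  {"x": 1, "y": 0, "z": 56, "turn": 0},
  {"x": 1, "y": 0, "z": 59, "turn": 0},
  {"x": 1, "y": 0, "z": 59, "turn": 0},
])

```text
clock: 27.32
tool_pos: [0.4668, 0.0905, -0.009]
eef_rot: [0.848, 0.53, -0.0, -0.0]
force: [0.4, 0.7, 0.1]
gripper_width: 0.704
```

>>> play_rows([
  {"x": 0, "y": 0, "z": 0, "turn": 0},
  {"x": 0, "y": 0, "z": 0, "turn": 0},
  {"x": 0, "y": 0, "z": 0, "turn": 0},
  {"x": 0, "y": 0, "z": 0, "turn": 0},
  {"x": 0, "y": 0, "z": 0, "turn": 0},
], fingers=0.3)

```text
clock: 27.73
tool_pos: [0.4672, 0.09, -0.008]
eef_rot: [0.848, 0.53, 0.001, 0.0]
force: [-0.8, -0.3, 2.6]
gripper_width: 0.466
```

>>> play_rows([
  {"x": 0, "y": 0, "z": -30, "turn": 0},
  {"x": 0, "y": 0, "z": -70, "turn": 0},
  {"x": 0, "y": 0, "z": -105, "turn": 0},
  {"x": 0, "y": 0, "z": -120, "turn": 0},
  {"x": 0, "y": 0, "z": -120, "turn": 0},
])

```text
clock: 28.15
tool_pos: [0.47, 0.0901, 0.1164]
eef_rot: [0.848, 0.53, 0.004, 0.002]
force: [0.4, 0.1, -0.7]
gripper_width: 0.459
```

Run:
```python
from h import *
calls((634,395,110,90))
```

```text
now 28.15 [470.   90.1 116.4] 64.0 g 0.459 F [ 0.4  0.1 -0.7] q1,q6 [ 4. 30.]
-> 634 395 110 90
   x 173 y 7 z 3 turn -13.0  rows 5
   x 167 y 46 z 3 turn -13.0  rows 5
```

>>> play_rows([
  {"x": 174, "y": 8, "z": 0, "turn": -13},
  {"x": 174, "y": 8, "z": 0, "turn": -13},
  {"x": 174, "y": 8, "z": 0, "turn": -13},
  {"x": 174, "y": 8, "z": 0, "turn": -13},
  {"x": 174, "y": 8, "z": 0, "turn": -13},
])

```text
clock: 28.57
tool_pos: [0.5508, 0.2468, 0.1084]
eef_rot: [0.782, 0.623, -0.0, -0.001]
force: [-0.4, -0.1, -0.6]
gripper_width: 0.461
```

>>> play_rows([
  {"x": 167, "y": 47, "z": 0, "turn": -13},
  {"x": 167, "y": 47, "z": 0, "turn": -13},
  {"x": 167, "y": 47, "z": 0, "turn": -13},
  {"x": 167, "y": 47, "z": 0, "turn": -13},
  {"x": 167, "y": 47, "z": 0, "turn": -13},
])

```text
clock: 28.98
tool_pos: [0.6337, 0.3988, 0.1069]
eef_rot: [0.706, 0.708, -0.001, -0.001]
force: [-1.6, -1.3, -0.9]
gripper_width: 0.46
```

>>> play_rows([
  {"x": 0, "y": 0, "z": 0, "turn": 0},
  {"x": 0, "y": 0, "z": 0, "turn": 0},
])

```text
clock: 29.15
tool_pos: [0.6322, 0.3937, 0.1085]
eef_rot: [0.707, 0.707, -0.002, -0.0]
force: [-0.3, -0.2, -0.9]
gripper_width: 0.466
```

Run:
```python
from h import *
calls((634,396,3,90))
```

```text
now 29.15 [632.2 393.7 108.5] 90.0 g 0.466 F [-0.3 -0.2 -0.9] q1,q6 [28. 28.]
-> 634 396 3 90
   x 2 y 2 z 106 turn -0.0  rows 3
```

>>> play_rows([
  {"x": 1, "y": 1, "z": 20, "turn": 0},
  {"x": 1, "y": 1, "z": 60, "turn": 0},
  {"x": 1, "y": 1, "z": 90, "turn": 0},
  {"x": 1, "y": 1, "z": 102, "turn": 0},
  {"x": 1, "y": 1, "z": 105, "turn": 0},
])

```text
clock: 29.57
tool_pos: [0.631, 0.3925, 0.0015]
eef_rot: [0.708, 0.706, -0.004, -0.001]
force: [0.4, 0.8, -0.9]
gripper_width: 0.462
```

>>> play_rows([
  {"x": 0, "y": 0, "z": 2, "turn": 0},
  {"x": 0, "y": 0, "z": 2, "turn": 0},
  {"x": 0, "y": 0, "z": 2, "turn": 0},
])

```text
clock: 29.82
tool_pos: [0.6362, 0.3964, 0.0072]
eef_rot: [0.707, 0.707, 0.002, 0.001]
force: [0.2, -0.4, -1.2]
gripper_width: 0.462
```

>>> play_rows([
  {"x": 0, "y": 0, "z": 0, "turn": 0},
  {"x": 0, "y": 0, "z": 0, "turn": 0},
  {"x": 0, "y": 0, "z": 0, "turn": 0},
], fingers=0.62)

```text
clock: 30.07
tool_pos: [0.6353, 0.3963, 0.0057]
eef_rot: [0.707, 0.707, 0.001, 0.0]
force: [0.6, 0.1, -0.3]
gripper_width: 0.597
```

>>> play_rows([
  {"x": 0, "y": 0, "z": -35, "turn": 0},
  {"x": 0, "y": 0, "z": -75, "turn": 0},
  {"x": 0, "y": 0, "z": -105, "turn": 0},
  {"x": 0, "y": 0, "z": -105, "turn": 0},
])

```text
clock: 30.4
tool_pos: [0.6392, 0.3985, 0.12]
eef_rot: [0.707, 0.707, 0.008, 0.002]
force: [1.2, 0.8, 1.4]
gripper_width: 0.621
```

Run:
```python
from h import *
p,d=eyes.snapshot("top")
for i,c,n,Q in segs("top",d):
    if n<800 and .3<Q[:,0].mean()<.75 : print(c,n,"top",round(np.percentile(Q[:,2],95)*1000),"rect",rect(Q[:,:2]))
calls((469,195,85,2))
```

```text
[363 219] 420 top 80 rect (713, -91, 66, 62, 46.7)
[303 227] 749 top 44 rect (691, 67, 83, 82, 49.0)
[412 228] 641 top 89 rect (690, -218, 76, 75, 16.6)
[264 225] 331 top 46 rect (691, 171, 54, 54, 47.8)
[370 250] 49 top 28 rect (636, -116, 19, 18, 50.9)
[326 269] 546 top 45 rect (580, -3, 69, 67, -40.7)
[194 306] 386 top 52 rect (461, 331, 143, 63, 27.4)
[248 308] 182 top 20 rect (469, 195, 90, 18, -3.8)
[320 310] 163 top 20 rect (469, 8, 88, 16, -1.4)
[474 319] 245 top 29 rect (467, -393, 122, 40, -88.8)
[484 345] 241 top 29 rect (405, -403, 124, 40, -89.7)
now 30.45 [637.8 397.7 116.4] 90.0 g 0.621 F [ 0.5 -0.3 -0.5] q1,q6 [28. 28.]
-> 469 195 85 2
   x -78 y -65 z 12 turn 33.8  rows 5
   x -101 y -10 z 12 turn 33.8  rows 5
   x -54 y 28 z 7 turn 20.3  rows 3
```

>>> play_rows([
  {"x": -77, "y": -64, "z": 0, "turn": 34},
  {"x": -77, "y": -64, "z": 0, "turn": 34},
  {"x": -77, "y": -64, "z": 0, "turn": 34},
  {"x": -77, "y": -64, "z": 0, "turn": 34},
  {"x": -77, "y": -64, "z": 0, "turn": 34},
], fingers=0.4)

```text
clock: 30.87
tool_pos: [0.5689, 0.3175, 0.1077]
eef_rot: [0.885, 0.466, -0.001, -0.0]
force: [0.2, -1.1, -0.0]
gripper_width: 0.406
```

>>> play_rows([
  {"x": -100, "y": -10, "z": 10, "turn": 34},
  {"x": -100, "y": -10, "z": 10, "turn": 34},
  {"x": -100, "y": -10, "z": 10, "turn": 34},
  {"x": -100, "y": -10, "z": 10, "turn": 34},
  {"x": -100, "y": -10, "z": 10, "turn": 34},
])

```text
clock: 31.28
tool_pos: [0.5044, 0.2403, 0.0975]
eef_rot: [0.982, 0.187, -0.001, 0.0]
force: [0.8, -0.2, 0.1]
gripper_width: 0.4
```

>>> play_rows([
  {"x": -54, "y": 28, "z": 10, "turn": 24},
  {"x": -54, "y": 28, "z": 35, "turn": 24},
  {"x": -54, "y": 28, "z": 55, "turn": 24},
  {"x": -54, "y": 28, "z": 55, "turn": 24},
  {"x": -54, "y": 28, "z": 55, "turn": 24},
])

```text
clock: 31.7
tool_pos: [0.4641, 0.1944, 0.0413]
eef_rot: [1.0, -0.018, -0.002, 0.001]
force: [-0.4, 0.3, 0.2]
gripper_width: 0.4
```

>>> play_rows([
  {"x": 0, "y": 0, "z": 0, "turn": 0},
  {"x": 0, "y": 0, "z": 0, "turn": 0},
])

```text
clock: 31.87
tool_pos: [0.4671, 0.1956, 0.0445]
eef_rot: [1.0, -0.017, 0.0, -0.0]
force: [-0.1, -0.7, -0.5]
gripper_width: 0.398
```

Run:
```python
from h import *
calls((469,195,-25,-2.5))
```

```text
now 31.87 [467.1 195.6  44.5] -2.0 g 0.398 F [-0.1 -0.7 -0.5] q1,q6 [ 17. 109.]
-> 469 195 -25 -2.5
   x 2 y 1 z 70 turn 0.5  rows 2
```

>>> play_rows([
  {"x": 2, "y": 1, "z": 30, "turn": 0},
  {"x": 2, "y": 1, "z": 55, "turn": 0},
  {"x": 2, "y": 1, "z": 66, "turn": 0},
  {"x": 2, "y": 1, "z": 70, "turn": 0},
  {"x": 2, "y": 1, "z": 70, "turn": 0},
])

```text
clock: 32.28
tool_pos: [0.4681, 0.1943, -0.0264]
eef_rot: [1.0, -0.017, -0.001, 0.0]
force: [-0.1, -0.7, 0.5]
gripper_width: 0.402
```

>>> play_rows([
  {"x": 0, "y": 0, "z": 0, "turn": 0},
  {"x": 0, "y": 0, "z": 0, "turn": 0},
  {"x": 0, "y": 0, "z": 0, "turn": 0},
  {"x": 0, "y": 0, "z": 0, "turn": 0},
  {"x": 0, "y": 0, "z": 0, "turn": 0},
], fingers=0.0)

```text
clock: 32.7
tool_pos: [0.4695, 0.1945, -0.0248]
eef_rot: [1.0, -0.018, 0.001, -0.0]
force: [-0.1, -0.2, 3.1]
gripper_width: 0.167
```

>>> play_rows([
  {"x": 0, "y": 0, "z": -30, "turn": 0},
  {"x": 0, "y": 0, "z": -70, "turn": 0},
  {"x": 0, "y": 0, "z": -100, "turn": 0},
  {"x": 0, "y": 0, "z": -100, "turn": 0},
])

```text
clock: 33.03
tool_pos: [0.4738, 0.1959, 0.082]
eef_rot: [1.0, -0.018, 0.007, -0.002]
force: [1.4, 0.2, -0.3]
gripper_width: 0.165
```

Run:
```python
from h import *
calls((448,372,75,0))
```

```text
now 33.03 [473.8 195.9  82. ] -2.0 g 0.165 F [ 1.4  0.2 -0.3] q1,q6 [ 16. 108.]
-> 448 372 75 0
   x -32 y -175 z 7 turn -2.0  rows 5
```

>>> play_rows([
  {"x": -28, "y": -176, "z": 0, "turn": -2},
  {"x": -28, "y": -176, "z": 0, "turn": -2},
  {"x": -28, "y": -176, "z": 0, "turn": -2},
  {"x": -28, "y": -176, "z": 0, "turn": -2},
  {"x": -28, "y": -176, "z": 0, "turn": -2},
])

```text
clock: 33.45
tool_pos: [0.4458, 0.3757, 0.0742]
eef_rot: [1.0, 0.002, 0.0, -0.001]
force: [-0.1, 0.5, -0.5]
gripper_width: 0.166
```

>>> play_rows([
  {"x": 0, "y": 0, "z": 0, "turn": 0},
  {"x": 0, "y": 0, "z": 30, "turn": 0},
  {"x": 0, "y": 0, "z": 65, "turn": 0},
  {"x": 0, "y": 0, "z": 85, "turn": 0},
  {"x": 0, "y": 0, "z": 88, "turn": 0},
])

```text
clock: 33.87
tool_pos: [0.4433, 0.3671, -0.0193]
eef_rot: [1.0, -0.001, -0.004, 0.003]
force: [0.5, -1.5, -1.5]
gripper_width: 0.168
```

>>> play_rows([
  {"x": 0, "y": 0, "z": 0, "turn": 0},
  {"x": 0, "y": 0, "z": 2, "turn": 0},
  {"x": 0, "y": 0, "z": 2, "turn": 0},
])

```text
clock: 34.12
tool_pos: [0.4483, 0.3715, -0.0141]
eef_rot: [1.0, -0.001, 0.001, -0.001]
force: [1.5, -0.8, -0.8]
gripper_width: 0.167
```

>>> play_rows([
  {"x": 0, "y": 0, "z": 0, "turn": 0},
  {"x": 0, "y": 0, "z": 0, "turn": 0},
  {"x": 0, "y": 0, "z": 0, "turn": 0},
], fingers=0.32)

```text
clock: 34.37
tool_pos: [0.4475, 0.3717, -0.0147]
eef_rot: [1.0, -0.0, 0.001, -0.001]
force: [-0.5, 0.7, 0.4]
gripper_width: 0.296
```

>>> play_rows([
  {"x": 0, "y": 0, "z": -35, "turn": 0},
  {"x": 0, "y": 0, "z": -75, "turn": 0},
  {"x": 0, "y": 0, "z": -90, "turn": 0},
  {"x": 0, "y": 0, "z": -90, "turn": 0},
])

```text
clock: 34.7
tool_pos: [0.4503, 0.3738, 0.0807]
eef_rot: [1.0, -0.0, 0.005, -0.003]
force: [1.1, 1.7, 0.5]
gripper_width: 0.319
```

Run:
```python
from h import *
p,d=eyes.snapshot("top")
for i,c,n,Q in segs("top",d):
    if n<300 and .3<Q[:,0].mean()<.55 : print(c,n,"top",round(np.percentile(Q[:,2],95)*1000),"rect",rect(Q[:,:2]))
calls((469,8,75,-1.4))
```

```text
[320 310] 162 top 21 rect (470, 8, 88, 16, -1.4)
[173 306] 44 top 199 rect (452, 344, 35, 20, -4.0)
[474 320] 241 top 29 rect (467, -394, 124, 40, -89.6)
[134 322] 42 top 51 rect (418, 477, 19, 11, 35.5)
[177 325] 63 top 25 rect (416, 373, 23, 16, 3.2)
[484 345] 237 top 29 rect (404, -403, 123, 40, -89.8)
[276 376] 77 top 16 rect (300, 107, 49, 46, -1.6)
now 34.75 [448.8 372.6  77.6] -0.0 g 0.316 F [ 0.1 -0.3 -0.8] q1,q6 [ 34. 124.]
-> 469 8 75 -1.4
   x 10 y 182 z 1 turn 0.7  rows 5
   x 12 y 182 z 1 turn 0.7  rows 5
```

>>> play_rows([
  {"x": 11, "y": 182, "z": 0, "turn": 0.7},
  {"x": 11, "y": 182, "z": 0, "turn": 0.7},
  {"x": 11, "y": 182, "z": 0, "turn": 0.7},
  {"x": 11, "y": 182, "z": 0, "turn": 0.7},
  {"x": 11, "y": 182, "z": 0, "turn": 0.7},
], fingers=0.4)

```text
clock: 35.17
tool_pos: [0.4559, 0.1851, 0.0718]
eef_rot: [1.0, -0.008, -0.002, 0.001]
force: [0.4, -0.2, -0.3]
gripper_width: 0.404
```

>>> play_rows([
  {"x": 13, "y": 181, "z": 0, "turn": 0.7},
  {"x": 13, "y": 181, "z": 0, "turn": 0.7},
  {"x": 13, "y": 181, "z": 0, "turn": 0.7},
  {"x": 13, "y": 181, "z": 0, "turn": 0.7},
  {"x": 13, "y": 181, "z": 0, "turn": 0.7},
])

```text
clock: 35.58
tool_pos: [0.467, 0.0042, 0.0724]
eef_rot: [1.0, -0.014, -0.001, 0.001]
force: [0.7, 0.7, -0.6]
gripper_width: 0.401
```

>>> play_rows([
  {"x": 0, "y": 0, "z": 20, "turn": 0},
  {"x": 0, "y": 0, "z": 30, "turn": 0},
  {"x": 0, "y": 0, "z": 30, "turn": 0},
])

```text
clock: 35.83
tool_pos: [0.4647, 0.0082, 0.0398]
eef_rot: [1.0, -0.013, -0.004, -0.0]
force: [0.5, 0.7, -0.3]
gripper_width: 0.399
```

Run:
```python
from h import *
calls((469.5,8,-25,-1.4))
```

```text
now 35.83 [464.7   8.2  39.8] -1.5 g 0.399 F [ 0.5  0.7 -0.3] q1,q6 [-6. 86.]
-> 469.5 8 -25 -1.4
   x 5 y 0 z 65 turn -0.1  rows 2
```

>>> play_rows([
  {"x": 2, "y": 0, "z": 30, "turn": 0},
  {"x": 2, "y": 0, "z": 55, "turn": 0},
  {"x": 2, "y": 0, "z": 64, "turn": 0},
  {"x": 2, "y": 0, "z": 67, "turn": 0},
  {"x": 2, "y": 0, "z": 67, "turn": 0},
])

```text
clock: 36.25
tool_pos: [0.4696, 0.0086, -0.0236]
eef_rot: [1.0, -0.012, -0.001, -0.0]
force: [0.5, -0.5, -0.4]
gripper_width: 0.397
```

>>> play_rows([
  {"x": 0, "y": 0, "z": 0, "turn": 0},
  {"x": 0, "y": 0, "z": 0, "turn": 0},
  {"x": 0, "y": 0, "z": 0, "turn": 0},
  {"x": 0, "y": 0, "z": 0, "turn": 0},
  {"x": 0, "y": 0, "z": 0, "turn": 0},
], fingers=0.0)

```text
clock: 36.67
tool_pos: [0.4714, 0.0078, -0.0218]
eef_rot: [1.0, -0.012, 0.001, 0.0]
force: [-0.2, 0.2, 3.7]
gripper_width: 0.165
```

>>> play_rows([
  {"x": 0, "y": 0, "z": -30, "turn": 0},
  {"x": 0, "y": 0, "z": -70, "turn": 0},
  {"x": 0, "y": 0, "z": -100, "turn": 0},
  {"x": 0, "y": 0, "z": -100, "turn": 0},
])

```text
clock: 37.0
tool_pos: [0.4757, 0.0075, 0.0848]
eef_rot: [1.0, -0.012, 0.007, 0.001]
force: [1.6, 0.0, 0.2]
gripper_width: 0.163
```

>>> play_rows([
  {"x": -15, "y": -208, "z": 0, "turn": -0.7},
  {"x": -15, "y": -208, "z": 0, "turn": -0.7},
  {"x": -15, "y": -208, "z": 0, "turn": -0.7},
  {"x": -15, "y": -208, "z": 0, "turn": -0.7},
  {"x": -15, "y": -208, "z": 0, "turn": -0.7},
])

```text
clock: 37.42
tool_pos: [0.46, 0.2178, 0.077]
eef_rot: [1.0, -0.007, 0.0, -0.0]
force: [0.2, -0.6, 0.1]
gripper_width: 0.165
```

Run:
```python
from h import *
calls((448,425,75,0))
```

```text
now 37.42 [460.  217.8  77. ] -0.8 g 0.165 F [ 0.2 -0.6  0.1] q1,q6 [ 19. 110.]
-> 448 425 75 0
   x -12 y -173 z 2 turn -0.6  rows 5
   x -2 y -35 z 0 turn -0.1  rows 1
```

>>> play_rows([
  {"x": -14, "y": -206, "z": 0, "turn": -0.7},
  {"x": -14, "y": -206, "z": 0, "turn": -0.7},
  {"x": -14, "y": -206, "z": 0, "turn": -0.7},
  {"x": -14, "y": -206, "z": 0, "turn": -0.7},
  {"x": -14, "y": -206, "z": 0, "turn": -0.7},
])

```text
clock: 37.83
tool_pos: [0.4484, 0.4244, 0.0766]
eef_rot: [1.0, 0.0, -0.0, 0.0]
force: [1.2, -0.1, -0.5]
gripper_width: 0.167
```

>>> play_rows([
  {"x": 0, "y": 0, "z": 0, "turn": 0},
  {"x": 0, "y": 0, "z": 30, "turn": 0},
  {"x": 0, "y": 0, "z": 65, "turn": 0},
  {"x": 0, "y": 0, "z": 85, "turn": 0},
  {"x": 0, "y": 0, "z": 89, "turn": 0},
])

```text
clock: 38.25
tool_pos: [0.4461, 0.4199, -0.0168]
eef_rot: [1.0, -0.0, -0.003, 0.002]
force: [-2.2, -0.6, 1.3]
gripper_width: 0.165
```

>>> play_rows([
  {"x": 0, "y": 0, "z": 0, "turn": 0},
  {"x": 0, "y": 0, "z": 2, "turn": 0},
  {"x": 0, "y": 0, "z": 2, "turn": 0},
])

```text
clock: 38.5
tool_pos: [0.4503, 0.4228, -0.0123]
eef_rot: [1.0, -0.0, 0.001, -0.001]
force: [-0.4, -0.9, 0.2]
gripper_width: 0.163
```

>>> play_rows([
  {"x": 0, "y": 0, "z": 0, "turn": 0},
  {"x": 0, "y": 0, "z": 0, "turn": 0},
  {"x": 0, "y": 0, "z": 0, "turn": 0},
], fingers=0.32)

```text
clock: 38.75
tool_pos: [0.4499, 0.4227, -0.0127]
eef_rot: [1.0, -0.0, 0.001, -0.001]
force: [0.2, 0.6, -0.7]
gripper_width: 0.303
```

>>> play_rows([
  {"x": 0, "y": 0, "z": -35, "turn": 0},
  {"x": 0, "y": 0, "z": -75, "turn": 0},
  {"x": 0, "y": 0, "z": -115, "turn": 0},
  {"x": 0, "y": 0, "z": -115, "turn": 0},
])

```text
clock: 39.08
tool_pos: [0.4543, 0.4263, 0.1121]
eef_rot: [1.0, -0.0, 0.007, -0.005]
force: [0.9, 0.6, 1.9]
gripper_width: 0.318
```

Run:
```python
from h import *
p,d=eyes.snapshot("top"); cv2.imwrite("pics/t6.png",p)
for i,c,n,Q in segs("top",d):
    if n<800 and .3<Q[:,0].mean()<.75 : print(c,n,"top",round(np.percentile(Q[:,2],95)*1000),"rect",rect(Q[:,:2]))
P=world("top",d)*1000
for cx,cy in ((691,67),(580,-3),(691,171)):   # knobs
    m=(np.hypot(P[...,0]-cx,P[...,1]-cy)<40)&(P[...,2]>38)&(d>0); Q=P[m]; print("knob",rect(Q[:,:2]/1000),Q.mean(0).round(1))
for cx,cy,h in ((606,-337,100),(690,-218,90),(712,-92,80)):
    m=(np.hypot(P[...,0]-cx,P[...,1]-cy)<55)&(P[...,2]>h-6)&(d>0); Q=P[m]; print("rim",len(Q),rect(Q[:,:2]/1000),(cv2.minEnclosingCircle(Q[:,:2].astype(np.float32))))
calls((691,171,90,30))
```

```text
[363 219] 416 top 80 rect (712, -93, 66, 62, -64.8)
[303 227] 748 top 44 rect (691, 66, 82, 82, -24.9)
[412 228] 638 top 90 rect (690, -217, 76, 75, -83.9)
[264 225] 331 top 47 rect (691, 171, 54, 54, 46.9)
[370 250] 50 top 28 rect (635, -115, 19, 18, 26.2)
[326 269] 546 top 46 rect (580, -3, 68, 68, 38.5)
[186 312] 559 top 51 rect (449, 384, 148, 130, -87.2)
[178 312] 230 top 25 rect (448, 372, 88, 18, 0.1)
[474 320] 239 top 29 rect (467, -394, 122, 41, -89.8)
[157 323] 71 top 24 rect (417, 424, 26, 20, 2.8)
[484 345] 242 top 29 rect (404, -402, 121, 40, -89.7)
knob (691, 67, 22, 21, 3.7) [691.1  66.5  44.8]
knob (579, -3, 22, 21, 49.9) [579.5  -2.6  45.6]
knob (692, 170, 24, 21, 1.8) [690.8 170.1  44.7]
rim 181 (607, -340, 80, 79, -89.9) ((607.940673828125, -340.6017150878906), 41.569766998291016)
rim 135 (693, -220, 67, 64, -41.0) ((692.3265380859375, -219.16766357421875), 34.916683197021484)
rim 101 (714, -92, 52, 52, -59.2) ((714.8118896484375, -91.38398742675781), 27.474050521850586)
now 39.13 [452.8 425.1 108.4] -0.0 g 0.322 F [-0.   0.4  0. ] q1,q6 [ 38. 128.]
-> 691 171 90 30
   x 119 y 127 z 9 turn -15.0  rows 5
   x 82 y 154 z 9 turn -15.0  rows 5
```

View pics/t6.png

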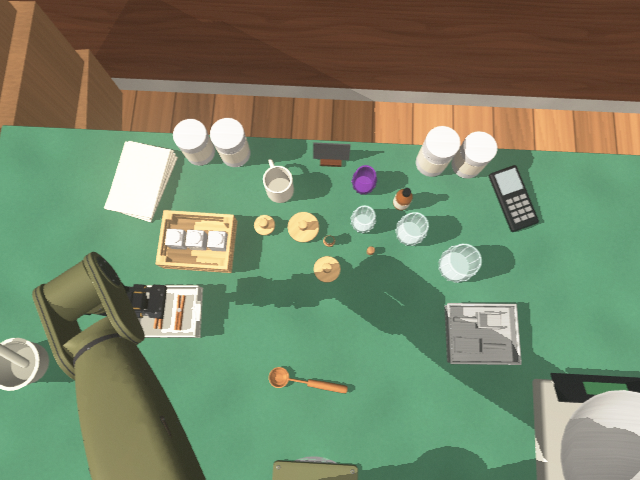

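All three tins are in the crate (around (195,240)), both scoops in the tray (485,333) and both clips in the tub (168,312). Now the lids, holding yaw 0.

>>> play_rows([
  {"x": 121, "y": 126, "z": 0, "turn": 0},
  {"x": 121, "y": 126, "z": 0, "turn": 0},
  {"x": 121, "y": 126, "z": 0, "turn": 0},
  {"x": 121, "y": 126, "z": 0, "turn": 0},
  {"x": 121, "y": 126, "z": 0, "turn": 0},
], fingers=0.45)

```text
clock: 39.55
tool_pos: [0.5732, 0.2917, 0.1003]
eef_rot: [1.0, -0.003, 0.0, 0.001]
force: [-0.8, -0.2, -0.7]
gripper_width: 0.448
```

>>> play_rows([
  {"x": 120, "y": 126, "z": 0, "turn": 0},
  {"x": 120, "y": 126, "z": 0, "turn": 0},
  {"x": 120, "y": 126, "z": 0, "turn": 0},
  {"x": 120, "y": 126, "z": 0, "turn": 0},
  {"x": 120, "y": 126, "z": 0, "turn": 0},
])

```text
clock: 39.97
tool_pos: [0.693, 0.1653, 0.1]
eef_rot: [1.0, -0.003, 0.0, 0.001]
force: [-0.8, 0.3, 0.1]
gripper_width: 0.455
```

>>> play_rows([
  {"x": 0, "y": 0, "z": 35, "turn": 0},
  {"x": 0, "y": 0, "z": 60, "turn": 0},
  {"x": 0, "y": 0, "z": 60, "turn": 0},
  {"x": 0, "y": 0, "z": 60, "turn": 0},
])

```text
clock: 40.3
tool_pos: [0.6874, 0.1704, 0.0381]
eef_rot: [1.0, -0.0, -0.003, 0.0]
force: [0.2, -0.4, 1.0]
gripper_width: 0.452
```

Run:
```python
from h import *
calls((691,170.3,-7,0))
```

```text
now 40.3 [687.4 170.4  38.1] -0.0 g 0.452 F [ 0.2 -0.4  1. ] q1,q6 [ 10. 100.]
-> 691 170.3 -7 0
   x 4 y 0 z 45 turn -0.0  rows 2
```

>>> play_rows([
  {"x": 1, "y": 0, "z": 20, "turn": 0},
  {"x": 1, "y": 0, "z": 38, "turn": 0},
  {"x": 1, "y": 0, "z": 46, "turn": 0},
  {"x": 1, "y": 0, "z": 46, "turn": 0},
  {"x": 1, "y": 0, "z": 46, "turn": 0},
])

```text
clock: 40.72
tool_pos: [0.6915, 0.1707, -0.0037]
eef_rot: [1.0, 0.0, 0.001, -0.0]
force: [0.3, 0.1, -0.0]
gripper_width: 0.45
```

>>> play_rows([
  {"x": 0, "y": 0, "z": 0, "turn": 0},
  {"x": 0, "y": 0, "z": 0, "turn": 0},
  {"x": 0, "y": 0, "z": 0, "turn": 0},
  {"x": 0, "y": 0, "z": 0, "turn": 0},
  {"x": 0, "y": 0, "z": 0, "turn": 0},
], fingers=0.1)

```text
clock: 41.13
tool_pos: [0.6919, 0.1702, -0.0037]
eef_rot: [1.0, -0.0, 0.001, -0.0]
force: [-0.1, -0.9, 2.7]
gripper_width: 0.241
```

>>> play_rows([
  {"x": 0, "y": 0, "z": -30, "turn": 0},
  {"x": 0, "y": 0, "z": -70, "turn": 0},
  {"x": 0, "y": 0, "z": -110, "turn": 0},
  {"x": 0, "y": 0, "z": -140, "turn": 0},
  {"x": 0, "y": 0, "z": -140, "turn": 0},
])

```text
clock: 41.55
tool_pos: [0.696, 0.171, 0.1454]
eef_rot: [1.0, -0.0, 0.007, -0.001]
force: [1.4, -0.4, 0.8]
gripper_width: 0.247
```

Run:
```python
from h import *
calls((714,-91.5,130,0))
```

```text
now 41.55 [696.  171.  145.4] -0.0 g 0.247 F [ 1.4 -0.4  0.8] q1,q6 [ 10. 100.]
-> 714 -91.5 130 0
   x 13 y 187 z 11 turn -0.0  rows 5
   x 5 y 75 z 4 turn -0.0  rows 2
```

>>> play_rows([
  {"x": 16, "y": 187, "z": 0, "turn": 0},
  {"x": 16, "y": 187, "z": 0, "turn": 0},
  {"x": 16, "y": 187, "z": 0, "turn": 0},
  {"x": 16, "y": 187, "z": 0, "turn": 0},
  {"x": 16, "y": 187, "z": 0, "turn": 0},
])

```text
clock: 41.97
tool_pos: [0.7066, -0.0214, 0.1342]
eef_rot: [1.0, -0.002, -0.0, 0.001]
force: [-0.5, 0.5, 0.1]
gripper_width: 0.247
```

>>> play_rows([
  {"x": 6, "y": 75, "z": 0, "turn": 0},
  {"x": 6, "y": 75, "z": 20, "turn": 0},
  {"x": 6, "y": 75, "z": 40, "turn": 0},
  {"x": 6, "y": 75, "z": 40, "turn": 0},
  {"x": 6, "y": 75, "z": 40, "turn": 0},
])

```text
clock: 42.38
tool_pos: [0.7111, -0.0917, 0.0924]
eef_rot: [1.0, -0.001, -0.002, -0.001]
force: [-0.2, 0.7, -0.4]
gripper_width: 0.247
```

>>> play_rows([
  {"x": 0, "y": 0, "z": 0, "turn": 0},
  {"x": 0, "y": 0, "z": 0, "turn": 0},
  {"x": 0, "y": 0, "z": 0, "turn": 0},
])

```text
clock: 42.63
tool_pos: [0.714, -0.0909, 0.0969]
eef_rot: [1.0, 0.001, 0.001, 0.0]
force: [0.1, -0.1, 0.5]
gripper_width: 0.248
```

Run:
```python
from h import *
calls((714.5,-91.7,64.5,0))
p,d=eyes.snapshot("scene"); P=world("scene",d)*1000; cv2.imwrite("pics/s7.png",cv2.resize(p[180:330,290:490],(800,600),interpolation=cv2.INTER_CUBIC))
m=(d>0)&(np.hypot(P[...,0]-714,P[...,1]+92)<40)&(p[...,2]>p[...,0]+50)&(P[...,2]>85)
Q=P[m]; print(len(Q),rect(Q[:,:2]/1000),np.percentile(Q[:,2],[2,98]))
```

```text
now 42.63 [714.  -90.9  96.9] 0.1 g 0.248 F [ 0.1 -0.1  0.5] q1,q6 [-12.  78.]
-> 714.5 -91.7 64.5 0
   x 1 y 1 z 32 turn 0.1  rows 1
538 (716, -100, 71, 62, 26.8) [111.64345136 457.28786833]
```

View pics/s7.png

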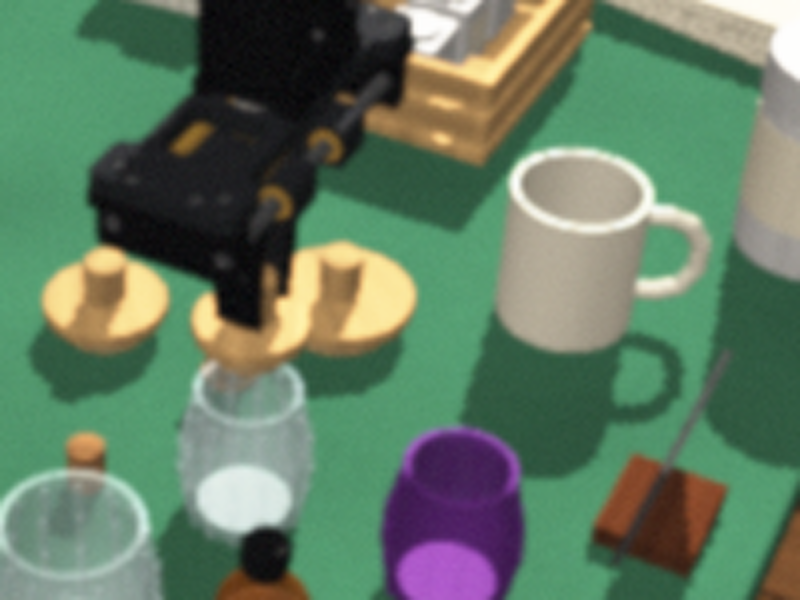

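Small lid hangs centred over the clear small jar (both at crop x≈248). Lower it gently.

>>> play_rows([
  {"x": 0, "y": 1, "z": 10, "turn": 0},
  {"x": 0, "y": 1, "z": 18, "turn": 0},
  {"x": 0, "y": 1, "z": 23, "turn": 0},
  {"x": 0, "y": 1, "z": 27, "turn": 0},
  {"x": 0, "y": 1, "z": 29, "turn": 0},
])

```text
clock: 43.1
tool_pos: [0.712, -0.0927, 0.0643]
eef_rot: [1.0, -0.0, -0.001, -0.0]
force: [-1.4, 0.7, 2.1]
gripper_width: 0.247
```

>>> play_rows([
  {"x": 0, "y": 0, "z": 1, "turn": 0},
  {"x": 0, "y": 0, "z": 3, "turn": 0},
  {"x": 0, "y": 0, "z": 4, "turn": 0},
  {"x": 0, "y": 0, "z": 4, "turn": 0},
])

```text
clock: 43.43
tool_pos: [0.7137, -0.0929, 0.0644]
eef_rot: [1.0, -0.0, 0.001, -0.0]
force: [-3.1, 1.4, 6.4]
gripper_width: 0.246
```

Seated exactly at the predicted height (64.3), with a light push force. Release it and go to the medium lid.

>>> play_rows([
  {"x": 0, "y": 0, "z": 0, "turn": 0},
  {"x": 0, "y": 0, "z": 0, "turn": 0},
  {"x": 0, "y": 0, "z": 0, "turn": 0},
  {"x": 0, "y": 0, "z": 0, "turn": 0},
], fingers=0.45)

```text
clock: 43.77
tool_pos: [0.7129, -0.0929, 0.0618]
eef_rot: [1.0, -0.0, -0.0, 0.0]
force: [-0.9, 0.8, -1.1]
gripper_width: 0.433
```

>>> play_rows([
  {"x": 0, "y": 0, "z": -20, "turn": 0},
  {"x": 0, "y": 0, "z": -55, "turn": 0},
  {"x": 0, "y": 0, "z": -60, "turn": 0},
  {"x": 0, "y": 0, "z": -60, "turn": 0},
])

```text
clock: 44.1
tool_pos: [0.7155, -0.0934, 0.1264]
eef_rot: [1.0, -0.0, 0.004, 0.001]
force: [0.4, 0.4, -0.1]
gripper_width: 0.453
```

>>> play_rows([
  {"x": -134, "y": -90, "z": 0, "turn": 0},
  {"x": -134, "y": -90, "z": 0, "turn": 0},
  {"x": -134, "y": -90, "z": 0, "turn": 0},
  {"x": -134, "y": -90, "z": 0, "turn": 0},
  {"x": -134, "y": -90, "z": 0, "turn": 0},
])

```text
clock: 44.52
tool_pos: [0.5721, 0.0004, 0.1181]
eef_rot: [1.0, 0.001, -0.004, -0.001]
force: [0.0, 0.2, -1.5]
gripper_width: 0.447
```

>>> play_rows([
  {"x": 0, "y": 0, "z": 40, "turn": 0},
  {"x": 0, "y": 0, "z": 80, "turn": 0},
  {"x": 0, "y": 0, "z": 80, "turn": 0},
  {"x": 0, "y": 0, "z": 80, "turn": 0},
])

```text
clock: 44.85
tool_pos: [0.576, -0.0027, 0.0386]
eef_rot: [1.0, -0.0, -0.004, -0.0]
force: [-0.1, 0.0, 0.2]
gripper_width: 0.452
```

Run:
```python
from h import *
calls((580.5,-2.6,-4,0))
p,d=eyes.snapshot("top"); P=world("top",d)*1000
m=(np.hypot(P[...,0]-714,P[...,1]+92)<45)&(P[...,2]>60)&(d>0); Q=P[m]
F=Q[(Q[:,2]<100)&(Q[:,2]>82)]; print(len(Q),rect(F[:,:2]/1000),"flange z",np.percentile(F[:,2],[5,50,95]),"top",Q[:,2].max())
A=np.c_[F[:,:2]-F[:,:2].mean(0),np.ones(len(F))]; print(np.linalg.lstsq(A,F[:,2],rcond=None)[0])
```

```text
now 44.85 [576.   -2.7  38.6] -0.0 g 0.452 F [-0.1  0.   0.2] q1,q6 [-6. 84.]
-> 580.5 -2.6 -4 0
   x 5 y -0 z 43 turn -0.0  rows 2
376 (712, -92, 56, 51, 1.5) flange z [83.68216713 87.64286317 92.07421574] top 117.41539544115342
[-3.23251562e-02 -2.18078980e-03  8.78240199e+01]
```

>>> play_rows([
  {"x": 1, "y": 0, "z": 20, "turn": 0},
  {"x": 1, "y": 0, "z": 38, "turn": 0},
  {"x": 1, "y": 0, "z": 45, "turn": 0},
  {"x": 1, "y": 0, "z": 45, "turn": 0},
  {"x": 1, "y": 0, "z": 45, "turn": 0},
])

```text
clock: 45.32
tool_pos: [0.5813, -0.0031, -0.0013]
eef_rot: [1.0, -0.0, 0.001, 0.0]
force: [0.6, 0.1, 0.4]
gripper_width: 0.453
```

>>> play_rows([
  {"x": 0, "y": 0, "z": 0, "turn": 0},
  {"x": 0, "y": 0, "z": 0, "turn": 0},
  {"x": 0, "y": 0, "z": 0, "turn": 0},
  {"x": 0, "y": 0, "z": 0, "turn": 0},
  {"x": 0, "y": 0, "z": 0, "turn": 0},
], fingers=0.1)

```text
clock: 45.73
tool_pos: [0.5808, -0.003, -0.0019]
eef_rot: [1.0, -0.0, 0.001, 0.0]
force: [-0.3, -1.0, 3.7]
gripper_width: 0.243
```

>>> play_rows([
  {"x": 0, "y": 0, "z": -30, "turn": 0},
  {"x": 0, "y": 0, "z": -70, "turn": 0},
  {"x": 0, "y": 0, "z": -110, "turn": 0},
  {"x": 0, "y": 0, "z": -140, "turn": 0},
  {"x": 0, "y": 0, "z": -140, "turn": 0},
])

```text
clock: 46.15
tool_pos: [0.5849, -0.0032, 0.1459]
eef_rot: [1.0, -0.0, 0.007, 0.001]
force: [1.0, -0.1, -0.2]
gripper_width: 0.247
```

Run:
```python
from h import *
calls((692,-219.3,130,0))
```

```text
now 46.15 [584.9  -3.2 145.9] -0.0 g 0.247 F [ 1.  -0.1 -0.2] q1,q6 [-6. 84.]
-> 692 -219.3 130 0
   x 77 y 154 z 11 turn -0.0  rows 5
   x 31 y 62 z 5 turn -0.0  rows 2
```

>>> play_rows([
  {"x": 80, "y": 154, "z": 0, "turn": 0},
  {"x": 80, "y": 154, "z": 0, "turn": 0},
  {"x": 80, "y": 154, "z": 0, "turn": 0},
  {"x": 80, "y": 154, "z": 0, "turn": 0},
  {"x": 80, "y": 154, "z": 0, "turn": 0},
])

```text
clock: 46.57
tool_pos: [0.6613, -0.1623, 0.1359]
eef_rot: [1.0, -0.002, 0.0, 0.001]
force: [-0.5, 0.7, -1.2]
gripper_width: 0.243
```

>>> play_rows([
  {"x": 32, "y": 62, "z": 0, "turn": 0},
  {"x": 32, "y": 62, "z": 20, "turn": 0},
  {"x": 32, "y": 62, "z": 30, "turn": 0},
  {"x": 32, "y": 62, "z": 30, "turn": 0},
  {"x": 32, "y": 62, "z": 30, "turn": 0},
])

```text
clock: 46.98
tool_pos: [0.6905, -0.2179, 0.1048]
eef_rot: [1.0, -0.0, -0.002, -0.001]
force: [0.1, 0.5, -0.9]
gripper_width: 0.242
```

>>> play_rows([
  {"x": 0, "y": 0, "z": 0, "turn": 0},
  {"x": 0, "y": 0, "z": 0, "turn": 0},
  {"x": 0, "y": 0, "z": 0, "turn": 0},
])

```text
clock: 47.23
tool_pos: [0.6924, -0.218, 0.1086]
eef_rot: [1.0, 0.0, 0.001, 0.0]
force: [0.7, -0.6, -0.7]
gripper_width: 0.245
```

Run:
```python
from h import *
calls((693.5,-219.3,76,0))
p,d=eyes.snapshot("scene"); P=world("scene",d)*1000
m=(d>0)&(np.hypot(P[...,0]-693,P[...,1]+219)<45)&(p[...,2].astype(int)>p[...,0].astype(int)+50)&(P[...,2]>95)&(P[...,2]<165)
Q=P[m]; print(len(Q),rect(Q[:,:2]/1000),np.percentile(Q[:,2],[2,98]))
```

```text
now 47.23 [ 692.4 -218.   108.6] 0.0 g 0.245 F [ 0.7 -0.6 -0.7] q1,q6 [-22.  68.]
-> 693.5 -219.3 76 0
   x 1 y 1 z 33 turn 0.0  rows 1
737 (694, -223, 68, 56, 44.7) [122.98856388 154.40390166]
```

>>> play_rows([
  {"x": 1, "y": 1, "z": 10, "turn": 0},
  {"x": 1, "y": 1, "z": 18, "turn": 0},
  {"x": 1, "y": 1, "z": 23, "turn": 0},
  {"x": 1, "y": 1, "z": 27, "turn": 0},
  {"x": 1, "y": 1, "z": 29, "turn": 0},
])

```text
clock: 47.7
tool_pos: [0.692, -0.2196, 0.0762]
eef_rot: [1.0, -0.0, -0.001, -0.0]
force: [-1.0, -0.5, -0.7]
gripper_width: 0.246
```

>>> play_rows([
  {"x": 0, "y": 0, "z": 1, "turn": 0},
  {"x": 0, "y": 0, "z": 3, "turn": 0},
  {"x": 0, "y": 0, "z": 5, "turn": 0},
  {"x": 0, "y": 0, "z": 5, "turn": 0},
])

```text
clock: 48.03
tool_pos: [0.6938, -0.2201, 0.0763]
eef_rot: [1.0, -0.0, 0.001, 0.0]
force: [-3.9, 1.8, 7.3]
gripper_width: 0.244
```

>>> play_rows([
  {"x": 0, "y": 0, "z": 0, "turn": 0},
  {"x": 0, "y": 0, "z": 0, "turn": 0},
  {"x": 0, "y": 0, "z": 0, "turn": 0},
  {"x": 0, "y": 0, "z": 0, "turn": 0},
], fingers=0.45)

```text
clock: 48.37
tool_pos: [0.6928, -0.2199, 0.0728]
eef_rot: [1.0, -0.0, -0.0, -0.0]
force: [-0.5, 0.1, -0.6]
gripper_width: 0.435
```

>>> play_rows([
  {"x": 0, "y": 0, "z": -20, "turn": 0},
  {"x": 0, "y": 0, "z": -55, "turn": 0},
  {"x": 0, "y": 0, "z": -60, "turn": 0},
  {"x": 0, "y": 0, "z": -60, "turn": 0},
])

```text
clock: 48.7
tool_pos: [0.6953, -0.2208, 0.1374]
eef_rot: [1.0, -0.0, 0.003, 0.001]
force: [0.5, -0.2, 0.6]
gripper_width: 0.449
```

>>> play_rows([
  {"x": -1, "y": -190, "z": 0, "turn": 0},
  {"x": -1, "y": -190, "z": 0, "turn": 0},
  {"x": -1, "y": -190, "z": 0, "turn": 0},
  {"x": -1, "y": -190, "z": 0, "turn": 0},
  {"x": -1, "y": -190, "z": 0, "turn": 0},
])

```text
clock: 49.12
tool_pos: [0.6906, -0.0257, 0.1309]
eef_rot: [1.0, 0.001, -0.001, -0.001]
force: [-0.0, -0.1, -0.7]
gripper_width: 0.452
```

>>> play_rows([
  {"x": 0, "y": -97, "z": 0, "turn": 0},
  {"x": 0, "y": -97, "z": 0, "turn": 0},
  {"x": 0, "y": -97, "z": 30, "turn": 0},
  {"x": 0, "y": -97, "z": 70, "turn": 0},
  {"x": 0, "y": -97, "z": 90, "turn": 0},
])

```text
clock: 49.53
tool_pos: [0.6885, 0.0689, 0.037]
eef_rot: [1.0, 0.001, -0.004, 0.0]
force: [-1.4, -0.4, -1.2]
gripper_width: 0.449
```

>>> play_rows([
  {"x": 0, "y": 0, "z": 0, "turn": 0},
  {"x": 0, "y": 0, "z": 0, "turn": 0},
])

```text
clock: 49.7
tool_pos: [0.6898, 0.0671, 0.0399]
eef_rot: [1.0, -0.0, -0.003, 0.0]
force: [0.8, 0.3, 0.0]
gripper_width: 0.451
```

Run:
```python
from h import *
calls((692,66.6,-4,0))
p,d=eyes.snapshot("top"); P=world("top",d)*1000
m=(np.hypot(P[...,0]-692,P[...,1]+219)<50)&(P[...,2]>60)&(d>0); Q=P[m]
F=Q[(Q[:,2]<110)&(Q[:,2]>92)]; print(len(Q),rect(F[:,:2]/1000),"flange z",np.percentile(F[:,2],[5,50,95]),"top",Q[:,2].max())
A=np.c_[F[:,:2]-F[:,:2].mean(0),np.ones(len(F))]; print(np.linalg.lstsq(A,F[:,2],rcond=None)[0])
```

```text
now 49.7 [689.8  67.1  39.9] -0.0 g 0.451 F [0.8 0.3 0. ] q1,q6 [ 1. 91.]
-> 692 66.6 -4 0
   x 2 y 1 z 44 turn -0.0  rows 2
713 (691, -218, 69, 68, 0.2) flange z [ 93.61469476  97.39797837 100.98609859] top 127.74752490106
[3.51608215e-03 1.82164637e-04 9.74516550e+01]
```

>>> play_rows([
  {"x": 0, "y": 0, "z": 20, "turn": 0},
  {"x": 0, "y": 0, "z": 38, "turn": 0},
  {"x": 0, "y": 0, "z": 46, "turn": 0},
  {"x": 0, "y": 0, "z": 46, "turn": 0},
  {"x": 0, "y": 0, "z": 46, "turn": 0},
])

```text
clock: 50.17
tool_pos: [0.693, 0.0668, -0.0015]
eef_rot: [1.0, -0.0, 0.001, -0.0]
force: [0.5, -0.4, -0.1]
gripper_width: 0.451
```

>>> play_rows([
  {"x": 0, "y": 0, "z": 0, "turn": 0},
  {"x": 0, "y": 0, "z": 0, "turn": 0},
  {"x": 0, "y": 0, "z": 0, "turn": 0},
  {"x": 0, "y": 0, "z": 0, "turn": 0},
  {"x": 0, "y": 0, "z": 0, "turn": 0},
], fingers=0.1)

```text
clock: 50.58
tool_pos: [0.6929, 0.0669, -0.0016]
eef_rot: [1.0, -0.0, 0.001, 0.0]
force: [-0.1, -0.9, 3.8]
gripper_width: 0.244
```

>>> play_rows([
  {"x": 0, "y": 0, "z": -30, "turn": 0},
  {"x": 0, "y": 0, "z": -70, "turn": 0},
  {"x": 0, "y": 0, "z": -110, "turn": 0},
  {"x": 0, "y": 0, "z": -150, "turn": 0},
  {"x": 0, "y": 0, "z": -150, "turn": 0},
])

```text
clock: 51.0
tool_pos: [0.6976, 0.0675, 0.1588]
eef_rot: [1.0, -0.0, 0.009, -0.0]
force: [1.6, 0.5, 1.0]
gripper_width: 0.244
```

Run:
```python
from h import *
calls((608,-340.3,140,0))
```

```text
now 51.0 [697.6  67.5 158.8] -0.0 g 0.244 F [1.6 0.5 1. ] q1,q6 [ 1. 91.]
-> 608 -340.3 140 0
   x -41 y 185 z 9 turn -0.0  rows 5
   x -41 y 185 z 9 turn -0.0  rows 5
   x -8 y 37 z 2 turn -0.0  rows 1
```

>>> play_rows([
  {"x": -38, "y": 185, "z": 0, "turn": 0},
  {"x": -38, "y": 185, "z": 0, "turn": 0},
  {"x": -38, "y": 185, "z": 0, "turn": 0},
  {"x": -38, "y": 185, "z": 0, "turn": 0},
  {"x": -38, "y": 185, "z": 0, "turn": 0},
])

```text
clock: 51.42
tool_pos: [0.6526, -0.1216, 0.1465]
eef_rot: [1.0, -0.001, -0.0, 0.001]
force: [-0.2, 0.8, -1.5]
gripper_width: 0.245
```

>>> play_rows([
  {"x": -38, "y": 185, "z": 0, "turn": 0},
  {"x": -38, "y": 185, "z": 0, "turn": 0},
  {"x": -38, "y": 185, "z": 0, "turn": 0},
  {"x": -38, "y": 185, "z": 0, "turn": 0},
  {"x": -38, "y": 185, "z": 0, "turn": 0},
])

```text
clock: 51.83
tool_pos: [0.6142, -0.3069, 0.1465]
eef_rot: [1.0, -0.002, -0.0, 0.001]
force: [-0.3, 0.5, -0.6]
gripper_width: 0.245
```

>>> play_rows([
  {"x": -8, "y": 37, "z": 0, "turn": 0},
  {"x": -8, "y": 37, "z": 20, "turn": 0},
  {"x": -8, "y": 37, "z": 30, "turn": 0},
  {"x": -8, "y": 37, "z": 30, "turn": 0},
  {"x": -8, "y": 37, "z": 30, "turn": 0},
])

```text
clock: 52.25
tool_pos: [0.607, -0.3382, 0.1151]
eef_rot: [1.0, 0.0, -0.001, -0.001]
force: [-1.0, 1.0, -1.3]
gripper_width: 0.244
```

>>> play_rows([
  {"x": 0, "y": 0, "z": 0, "turn": 0},
  {"x": 0, "y": 0, "z": 0, "turn": 0},
  {"x": 0, "y": 0, "z": 0, "turn": 0},
])

```text
clock: 52.5
tool_pos: [0.6087, -0.3393, 0.1183]
eef_rot: [1.0, 0.0, 0.001, 0.0]
force: [0.1, -0.1, -1.0]
gripper_width: 0.249
```

Run:
```python
from h import *
calls((608.5,-339.8,86.4,0))
```

```text
now 52.5 [ 608.7 -339.3  118.3] 0.0 g 0.249 F [ 0.1 -0.1 -1. ] q1,q6 [-34.  56.]
-> 608.5 -339.8 86.4 0
   x -0 y 1 z 32 turn 0.0  rows 1
```

>>> play_rows([
  {"x": 0, "y": 0, "z": 10, "turn": 0},
  {"x": 0, "y": 0, "z": 18, "turn": 0},
  {"x": 0, "y": 0, "z": 23, "turn": 0},
  {"x": 0, "y": 0, "z": 27, "turn": 0},
  {"x": 0, "y": 0, "z": 29, "turn": 0},
])

```text
clock: 52.92
tool_pos: [0.6071, -0.3394, 0.0864]
eef_rot: [1.0, -0.0, -0.001, -0.001]
force: [-1.5, 0.8, 1.9]
gripper_width: 0.242
```

>>> play_rows([
  {"x": 0, "y": 0, "z": 1, "turn": 0},
  {"x": 0, "y": 0, "z": 3, "turn": 0},
  {"x": 0, "y": 0, "z": 4, "turn": 0},
  {"x": 0, "y": 0, "z": 4, "turn": 0},
])

```text
clock: 53.25
tool_pos: [0.6082, -0.3401, 0.0865]
eef_rot: [1.0, -0.0, 0.0, 0.0]
force: [-2.9, 1.4, 5.9]
gripper_width: 0.244
```

Large lid seated at 86.5, as predicted. Release, raise, move aside over empty counter, and do a final check.

>>> play_rows([
  {"x": 0, "y": 0, "z": 0, "turn": 0},
  {"x": 0, "y": 0, "z": 0, "turn": 0},
  {"x": 0, "y": 0, "z": 0, "turn": 0},
  {"x": 0, "y": 0, "z": 0, "turn": 0},
], fingers=0.45)

```text
clock: 53.58
tool_pos: [0.6079, -0.3399, 0.0839]
eef_rot: [1.0, -0.0, 0.0, 0.0]
force: [-0.8, -0.4, 0.4]
gripper_width: 0.434
```

>>> play_rows([
  {"x": 0, "y": 0, "z": -20, "turn": 0},
  {"x": 0, "y": 0, "z": -55, "turn": 0},
  {"x": 0, "y": 0, "z": -80, "turn": 0},
  {"x": 0, "y": 0, "z": -80, "turn": 0},
])

```text
clock: 53.92
tool_pos: [0.6111, -0.342, 0.1718]
eef_rot: [1.0, -0.0, 0.005, 0.003]
force: [0.9, -0.4, 0.4]
gripper_width: 0.447
```

>>> play_rows([
  {"x": -120, "y": -160, "z": 0, "turn": 0},
  {"x": -120, "y": -160, "z": 0, "turn": 0},
  {"x": -120, "y": -160, "z": 0, "turn": 0},
  {"x": -120, "y": -160, "z": 0, "turn": 0},
  {"x": -120, "y": -160, "z": 0, "turn": 0},
])

```text
clock: 54.33
tool_pos: [0.486, -0.1778, 0.163]
eef_rot: [1.0, -0.0, -0.001, -0.0]
force: [-0.3, 0.1, -0.3]
gripper_width: 0.453
```

>>> play_rows([
  {"x": -90, "y": -180, "z": 0, "turn": 0},
  {"x": -90, "y": -180, "z": 0, "turn": 0},
  {"x": -90, "y": -180, "z": 0, "turn": 0},
  {"x": -90, "y": -180, "z": 0, "turn": 0},
  {"x": -90, "y": -180, "z": 0, "turn": 0},
])

```text
clock: 54.75
tool_pos: [0.3964, 0.002, 0.1635]
eef_rot: [1.0, -0.0, 0.0, -0.0]
force: [0.4, 0.6, -0.3]
gripper_width: 0.448
```

>>> play_rows([
  {"x": 0, "y": 0, "z": 0, "turn": 0},
  {"x": 0, "y": 0, "z": 0, "turn": 0},
  {"x": 0, "y": 0, "z": 0, "turn": 0},
])

```text
clock: 55.0
tool_pos: [0.3983, 0.0, 0.1641]
eef_rot: [1.0, -0.0, 0.0, 0.0]
force: [-0.5, 0.4, -0.1]
gripper_width: 0.45
```

Run:
```python
from h import *
p,d=eyes.snapshot("top"); cv2.imwrite("pics/t8.png",p); P=world("top",d)*1000
for cx,cy,h in ((607,-339,100),(692,-219,90),(713,-92,80)):
    m=(np.hypot(P[...,0]-cx,P[...,1]-cy)<55)&(P[...,2]>60)&(d>0); Q=P[m]
    F=Q[(Q[:,2]<h+15)&(Q[:,2]>h+3)]
    A=np.c_[F[:,:2]-F[:,:2].mean(0),np.ones(len(F))]; print(h,rect(F[:,:2]/1000),"flange+top",np.linalg.lstsq(A,F[:,2],rcond=None)[0].round(3),Q[:,2].max().round())
for i,c,n,Q in segs("top",d):
    if n<1500 and .3<Q[:,0].mean()<.85 : print(c,n,"top",round(np.percentile(Q[:,2],95)*1000),"rect",rect(Q[:,:2]))
p2,_=eyes.snapshot("scene"); cv2.imwrite("pics/s8.png",p2); s,pp,y=pose(); print(s["clock"],pp)
```

```text
100 (606, -338, 83, 82, 67.7) flange+top [2.00000e-03 4.00000e-03 1.07582e+02] 137.0
90 (692, -218, 69, 68, 2.4) flange+top [-4.0000e-03  3.0000e-03  9.7524e+01] 127.0
80 (712, -92, 55, 51, 0.3) flange+top [-1.3000e-02 -1.0000e-03  8.7752e+01] 118.0
[277 182] 658 top 86 rect (809, 136, 99, 75, -6.5)
[364 179] 484 top 80 rect (821, -90, 63, 61, -60.5)
[402 198] 312 top 100 rect (773, -195, 44, 38, 72.1)
[363 218] 554 top 114 rect (710, -91, 67, 58, 80.4)
[412 228] 874 top 122 rect (689, -217, 75, 73, 13.1)
[460 262] 1306 top 130 rect (604, -336, 87, 87, 81.9)
[370 250] 50 top 28 rect (636, -116, 18, 18, 44.7)
[162 310] 1137 top 52 rect (448, 400, 180, 130, -87.2)
[159 311] 245 top 25 rect (449, 424, 90, 18, -0.6)
[179 312] 233 top 25 rect (448, 372, 88, 19, 0.7)
[486 333] 1122 top 43 rect (434, -403, 179, 151, -87.0)
[474 320] 240 top 30 rect (468, -393, 123, 40, 89.8)
[484 345] 245 top 29 rect (404, -403, 123, 40, -89.6)
55.1 [398.45920608  -0.62747204 163.99129785]
```

View pics/s8.png

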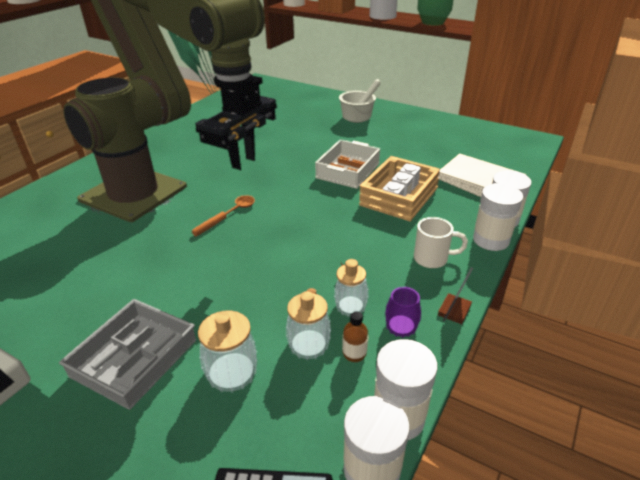

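View pics/t8.png

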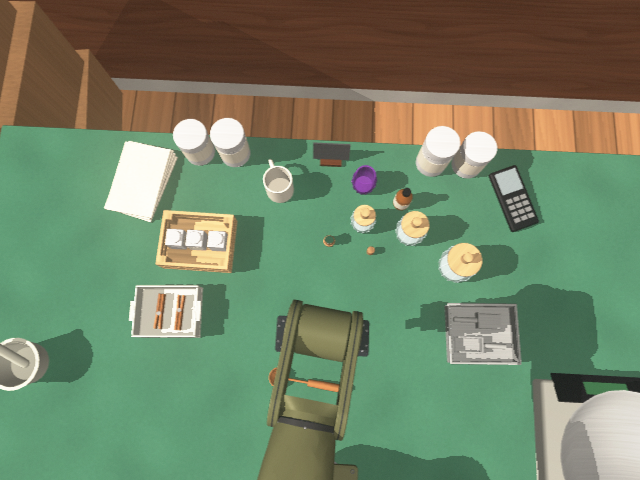

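Everything is in place: tins in the crate (195,240), clips in the tub (168,311), scoops in the tray (483,333). All three clear jars are lidded flat at (364,217), (412,227) and (461,262), and the bystanders haven't moved.

```bash
python3 -c "
from station import workorder
print(workorder.hand_in())"
```

```text
the job is handed in; nothing more can be done
None
```

The job is done and handed in at about 55 s of the 210 s allowed. Both scoops are in the steel tray, all three tea tins stand in the crate and both bag clips are in the tub. No lid was missing, so all three clear jars are closed with their own lids.

**Final checks:**
- **Placement:** the top camera showed both scoops and both clips inside their containers. The tins were seen in the crate in the pictures, and I measured only the first one there.
- **Lids:** each flange is level, with tilt under 1°. Its top reads 7.5–7.8 mm above the rim, against 9 mm nominal, about 1.3 mm low on all three. I put that down to camera bias, because the arm's own heights matched the seated values within 0.3 mm under a 6–7 N push.
- **Bystanders:** the jars are upright. The cork, bottle and purple jar measured where they started. The mug's outline centre came out about 5–10 mm different because its handle shows, but in the pictures it stands where it was. I checked the twine only by eye.

**What went wrong or disagreed:**
- **Failed grasps:** the reported tool height was about 30 mm lower than where the fingertips were in the depth images. My first two scoop grasps closed above the bowl and gripped nothing; I corrected for the offset from then on.
- **Force peak:** setting the second scoop into the tray gave a wrist force of about 45 N for a moment, below the 120 N wrist limit. I slowed the last part of each later placement.
- **Disturbances:** I saw no knocked item and no grip slip.

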